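Rack the projector's setting-up pieces by height

ROBOT

A 6-joint arm with a two-finger parallel gripper is mounted at the origin on a cart in front of the work surface, level with it; the furniture and walls round the work are solid. World frame = base frame: x ahead of the robot, y to its left, z up, the work surface at z = 0. Lengths are in m, angles in degrees, forces in N, time in s.
With the tool pointing down it reaches from about 0.35 to 0.975 m from the base axis. Payload 17.4 kg.
Tool frame: the origin (TCP) lies on the centre line of the jaws, within the pads' length; the fingertips stand 8 mm ahead of it and the grasp point (between the pads) lies 11 mm behind it; z points along the fingers, x is the direction in which the jaws open and shut, and the axes are right-handed (so a half turn about z gives the same grasp; the last joint's range is limited). The gripper opens to 85 mm and grips with 20 to 120 N. Pads are 22 mm wide; open, the fingers measure 114 mm over their backs; the gripper's body (76 mm by 85 mm) begins 54 mm behind the grasp point. The pads swing forward as they close: fully open they stand 13 mm farther back than shut.
Start: joints at [-72.353, 6.646, 82.598, -0, 90.757, -2.166], TCP at [0.229, -0.635, 0.239] pointing down, gripper open.
Joint ranges: [-162.19, 162.19], [-47.58, 125.68], [4.15, 143.07], [-65.23, 245.23], [0.69, 171.88], [-170.13, 170.13]. Speed limits (degrees/s): [108.29, 108.29, 127.2, 180, 180, 180].

INTERFACE

Orientations are given as [roll, pitch, yaw] about the fixed x, y, z axes, in that order (R = Rz(yaw) Ry(pitch) Rx(roll)).
In Python, from bench import * gives the robot as it stands. The module is installed in compiled form; this text tells all that it offers.
- The arm moves only by the tool jog_arm, never from a script. Its argument "plan" is a list of rows, each an object with "grip": the finger opening in m, from 0 to 0.0854; "translation": the shift along the tool's x, y, z in m, a list of three; "dr": the turn, a rotation vector about the tool's x, y, z in rad, a list of three. In form: [{"grip": grip, "translation": [tx, ty, tz], "dr": [ax, ay, az]}, ...]. A call has 1 to 20 rows; each row shifts and turns the pose as measured when the row begins, along the tool's axes as they then stand; what a row does not reach is not made up. A row lasts 1/12 s, in which the tool goes at most 41.7 mm and 7.16 degrees, less where a joint would pass 70% of its speed; a pose out of reach is approached as far as the arm can. A call is refused whole if a number of a shift passes 0.0417 or a number of a turn 0.125, either way. A call with a gripper value outside its range is refused whole. The fingers move at their own pace and stop on an object; the grip force is fixed at half the most. Time passes only in rows, so rows that do not move let the fingers close. It gives the time, the measured TCP pose, the force and the opening at its end, in the units of the state.
- get_obs(): the state, without advancing time (a new reading comes with each control period).
- snapshot(name): name is "scene" or "top" or "wrist"; returns the picture (480x640x3 uint8, red, green, blue); there is no depth.
- camera_params(name): a dict with "camera_matrix" (3x3 intrinsics, pixels), "world_from_camera" (4x4, takes a point from camera to world coordinates). Camera axes: x right, y up, looking along -z (the intrinsics and any distortion apply to the point x, -y, -z); pixel columns grow to the right and rows downward; lengths in m; the calibration is good to about 2 mm. A picture is of the moment at which its call begins: read the wrist's pose just before it. camera_params takes no time and is no camera call; for the wrist camera it gives the pose at the moment of the call.
- job_done(): hands the job in, once; it reports no verdict.
The state is a dict: "t": time; "joint_positions": joint angles; "dq": joint speeds; "joint_efforts": joint torques, N m; "tool_pos": TCP position; "tcp_rot": TCP orientation; "ft_force": force on the tool from outside, world axes, zero at the start; "torque": the same for the moment, N m; "grip_width": finger opening in m.
Only numpy, scipy, OpenCV 4.12 (cv2) and the standard library are available. Lean on these libraries where they do the work, as an engineer would, in place of code of your own. Each camera call takes 0.05 s, during which the arm holds its last target. There are 200 camera calls.

TASK

Put the projector's four steel setting-up pieces (the plain flat bar, the stepped block, the V-block and the pointed centre) away on the aluminium rack in order of height: the lowest on the pad next to the red end stop, then the next taller on each following pad, so that the tallest is next to the black end stop. Stand each one the same way up as it stands now, in the middle of its own pad, and leave the dial gauge lying where it is.

Things in the scene. Friction and masses are not known exactly. Their poses are not given: they have to be found in the camera images.
- parallel_a_mid (a point): Plain light-grey flat bar (ground parallel), 20 x 70 x 16 mm high, the lowest piece. Point: its centre, 8 mm above its underside. Its own y runs along the 70 mm length; grasp it across the 20 mm width (its x). About 0.16 kg.
- parallel_b_mid (a point): Light-grey stepped block, 40 x 40 mm, 26 mm high overall, second lowest. Point: centre of its outline, 13 mm above its underside. The step runs along its x: the half at -y is 26 mm high, the half at +y (from 2 mm on the -y side of the centre) only 16 mm. Grasp it across its x (40 mm). About 0.24 kg.
- v_block_mid (a point): Dark-grey V-block with the V open upward, 50 mm along its x, 48 mm along its y, 38 mm high, second tallest. Point: centre of its outline, 19 mm above its underside (in or near the open V). The groove runs along its x; the outer side walls face +y and -y: grasp it across them (its y, 48 mm). About 0.32 kg.
- cone_centre_mid (a point): Light-grey turned centre standing upright: a thick round foot 39 mm across, tapering in a cone to a thin upright pin at the top; 63 mm high, the tallest piece. Point: on its axis, 31.5 mm above its underside. The foot is straight-sided up to 21 mm, the cone ends at 38 mm, the pin above it thins from 12 to 8 mm across: grasp it by the pin (or low on the foot). About 0.21 kg.
- pad_a: Leftmost (+y) of four like dark rubber pads, pad_a to pad_d, in a row 95 mm apart on a fixed, low aluminium rack board (90 x 460 mm, top 8 mm above the bench). 76 mm along its x (across the rack) by 60 mm along its y (along the rack). Origin: centre of the pad, 1 mm below its upper face, on which the piece stands (upper face 10 mm above the bench).
- pad_b: Second of the four from the left. Dark rubber pad on the rack, 76 x 60 mm, like pad_a. Origin: centre of the pad, 1 mm below its upper face (which is 10 mm above the bench).
- pad_c: Third of the four from the left. Dark rubber pad on the rack, 76 x 60 mm, like pad_a. Origin: centre of the pad, 1 mm below its upper face (which is 10 mm above the bench).
- pad_d: Rightmost of the four. Behind the right part of the rack stands the tall projector: its upright front is at x = 0.55 m, from y = -0.12 m to the right, 0.35 m high; keep the gripper and arm on this side of it. Dark rubber pad on the rack, 76 x 60 mm, like pad_a. Origin: centre of the pad, 1 mm below its upper face (which is 10 mm above the bench).
- red_stop: Red end stop, a bar 80 mm across the rack, 14 mm along it and 18 mm high, fixed on one end of the rack (its top 26 mm above the bench), centre 73 mm beyond the centre of the last pad. A like black stop is on the other end; which end has the red one changes. Origin: centre of its underside.
- dial_gauge_mid (a point): Round white dial gauge with a short stem, 108 x 58 x 22 mm, lying loose behind the work. A bystander: leave it alone. Point: its centre, 11 mm above its underside.
Things that resemble listed ones, but are neither listed nor needed, are in the scene too. What is shaped like the part that bears cone_centre_mid but blue is not meant.

How it is judged:
By the outcome, as a careful person would: the job done as asked, in the order asked, and still so for the second after the job is handed in, with the robot touching nothing.
It also fails if it takes over 128 s, if anything falls off the work surface, if the arm or the gripper's body presses on something with over 40 N, if the wrist force passes 120 N, or if a joint passes its speed limit or range.

## Working session

There is one attempt and no reset: what is moved stays moved. The work goes in short steps, Python scripts to look and compute and a tool call to move; the robot and the scene stay as the last step left them, time stands still between calls to the robot, and variables do not carry over. Pictures are saved under pics/ and viewed, about 12 in all and at most 16, crops included, and the job is handed in when it is done.

Besides the shell and the picture viewer there is one more tool, called after "Call:" in YAML: its name, and indented under it one key for each argument. jog_arm: Moves the arm, as the interface text tells. Its arguments: {"type":"object","properties":{"plan":{"type":"array","items":{"type":"object","properties":{"grip":{"type":"number"},"translation":{"type":"array","items":{"type":"number"}},"dr":{"type":"array","items":{"type":"number"}}}}}},"required":["plan"]}

```bash
mkdir -p pics; python3 - <<'E'
from bench import *
import cv2,numpy as np
print(get_obs())
for n in ["scene","top"]:
    cv2.imwrite(f"pics/{n}0.png",snapshot(n)[:,:,::-1]); p=camera_params(n); print(n,{k:np.round(v,4).tolist() if not isinstance(v,str) else v for k,v in p.items()})
E
```

```text
{'t': 0.0, 'joint_positions': array([-7.23531926e+01,  6.67420401e+00,  8.26375395e+01,  1.17322965e-03,
        9.07552825e+01, -2.16935617e+00]), 'dq': array([-0.01193158,  0.04294595, -0.0409901 ,  0.0714679 , -0.09389389,
        0.03198763]), 'joint_efforts': array([ 8.32647729e-04, -7.31989861e+01, -6.32491422e+01,  1.57499460e-05,
        6.33646428e-03, -9.31178420e-06]), 'tool_pos': array([ 0.22872812, -0.63486764,  0.23854179]), 'tcp_rot': array([-1.79996291e+02,  6.69335635e-02, -7.01838195e+01]), 'ft_force': array([ 0.18297318, -0.08970827, -0.37634777]), 'torque': array([-0.00104479, -0.02024686,  0.06919305]), 'grip_width': 0.08520002734069387}
scene {'camera_matrix': [[506.698, 0.0, 318.0823], [0.0, 506.698, 241.6221], [0.0, 0.0, 1.0]], 'world_from_camera': [[-0.7333, 0.3443, -0.5863, -0.1327], [-0.6799, -0.3653, 0.6358, 0.7247], [0.0047, 0.8649, 0.502, 0.6471], [0.0, 0.0, 0.0, 1.0]]}
top {'camera_matrix': [[603.0804, 0.0, 311.1387], [0.0, 603.0804, 239.6252], [0.0, 0.0, 1.0]], 'world_from_camera': [[-0.0122, 0.9908, -0.1351, 0.3476], [-0.9999, -0.0115, 0.0066, -0.011], [0.005, 0.1351, 0.9908, 1.528], [0.0, 0.0, 0.0, 1.0]]}
```

View pics/scene0.png

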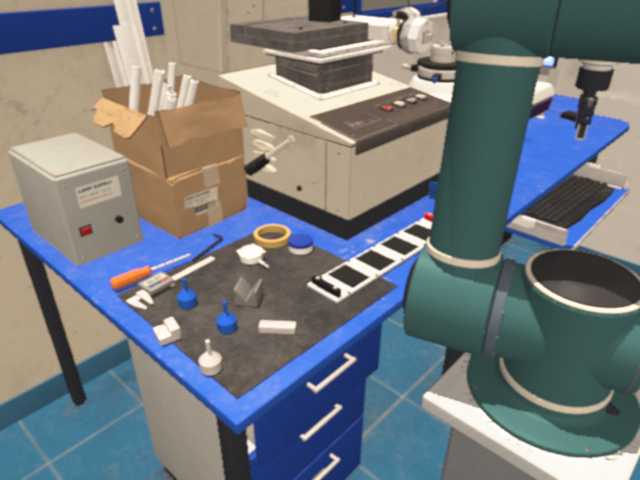

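View pics/top0.png

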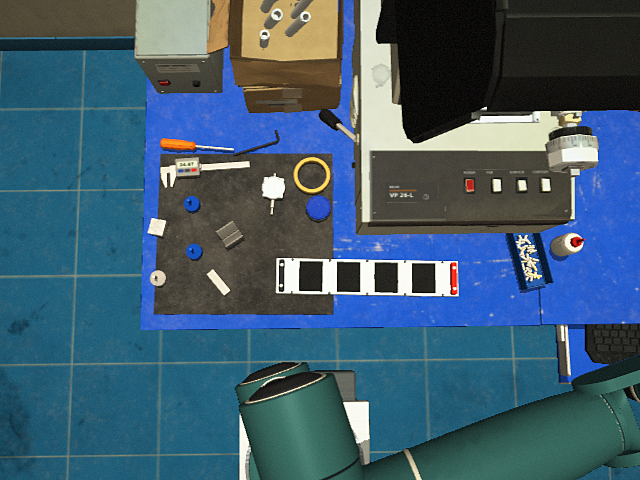

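The top view shows the rack with its black stop at the left (col 281) and the red one at the right (col 454), with pads between. So the bar goes on pad_d, the stepped block on c, the V-block on b and the cone on a. The pieces are the stepped block (157,227), white cone (157,278), V-block (229,235) and bar (218,282).

```bash
cat > h.py <<'E'
from bench import *
import cv2,numpy as np
from scipy.spatial.transform import Rotation as R
def rays(p,uv):
    K=p["camera_matrix"];T=np.array(p["world_from_camera"]);uv=np.atleast_2d(uv).astype(float)
    d=p.get("distortion"); 
    n=cv2.undistortPoints(uv[:,None],np.array(K),None if d is None else np.array(d))[:,0]
    return T[:3,3],(T[:3,:3]@np.c_[n[:,0],-n[:,1],-np.ones(len(n))].T).T
def plane(p,uv,z):
    o,d=rays(p,uv); return o+d*((z-o[2])/d[:,2])[:,None]
def pix(p,P):
    K=np.array(p["camera_matrix"]);T=np.array(p["world_from_camera"]);c=(np.atleast_2d(P)-T[:3,3])@T[:3,:3]
    c=c*[1,-1,-1]; q=c@K.T; return q[:,:2]/q[:,2:]
def go(xyz,yaw):
    "shift in tool axes (pointing down assumed wanted) and z-turn deg"
    o=get_obs(); Rm=R.from_euler('xyz',o['tcp_rot'],degrees=True); W=R.from_euler('xyz',[180,0,yaw],degrees=True)
    print('pos',o['tool_pos'].round(4),'rot',o['tcp_rot'].round(2),'shift tool',Rm.inv().apply(np.array(xyz)-o['tool_pos']).round(4),'rotvec',(Rm.inv()*W).as_rotvec().round(4))
E
python3 - <<'E'
from h import *
im=snapshot("top");p=camera_params("top");print(p.keys())
pw=camera_params("wrist");o=get_obs();print(np.array(pw["camera_matrix"]).round(1).tolist())
Rm=R.from_euler('xyz',o['tcp_rot'],degrees=True).as_matrix();T=np.array(pw["world_from_camera"])
print("cam in tool",(Rm.T@(T[:3,3]-o['tool_pos'])).round(4),(Rm.T@T[:3,:3]).round(3).tolist())
hsv=cv2.cvtColor(im,cv2.COLOR_RGB2HSV)
for n,(u,v),z in [("step",(157,227),.02),("cone",(157,278),.02),("v",(229,235),.03),("bar",(218,282),.016)]:
    print(n,plane(p,[u,v],z).round(3))
g=im.max(2)
m=np.zeros(g.shape,np.uint8);m[258:300,290:448]=(g[258:300,290:448]<70)*255
for c in cv2.findContours(m,0,2)[0]:
    if cv2.contourArea(c)>200:
        r=cv2.minAreaRect(c);b=plane(p,cv2.boxPoints(r),.01);print("pad",r,b.mean(0).round(4),[np.linalg.norm(b[i]-b[i-1]).round(4) for i in (1,2)])
print("stops",plane(p,[[281,276],[454,278]],.026).round(3))
cv2.imwrite("pics/crop1.png",cv2.resize(im[170:320,140:340,::-1],None,fx=4,fy=4,interpolation=2))
E
```

```text
dict_keys(['camera_matrix', 'world_from_camera'])
[[392.8, 0.0, 316.6], [0.0, 392.8, 239.0], [0.0, 0.0, 1.0]]
cam in tool [-0.0007 -0.0704 -0.1347] [[1.0, 0.0, 0.001], [0.0, -0.961, -0.277], [0.001, 0.277, -0.961]]
step [[0.59  0.368 0.02 ]]
cone [[0.461 0.365 0.02 ]]
v [[0.566 0.185 0.03 ]]
bar [[0.449 0.214 0.016]]
pad ((423.0, 278.0), (28.0, 22.0), 90.0) [ 0.4538 -0.3019  0.01  ] [np.float64(0.0557), np.float64(0.0707)]
pad ((386.0, 277.5), (29.0, 22.0), 90.0) [ 0.4562 -0.2086  0.01  ] [np.float64(0.0557), np.float64(0.0732)]
pad ((348.0, 276.5), (29.0, 22.0), 90.0) [ 0.4598 -0.1128  0.01  ] [np.float64(0.0556), np.float64(0.0732)]
pad ((310.0, 275.5), (22.0, 29.0), 0.0) [ 0.4635 -0.0171  0.01  ] [np.float64(0.0732), np.float64(0.0556)]
stops [[ 0.462  0.055  0.026]
 [ 0.452 -0.376  0.026]]
```

View pics/crop1.png

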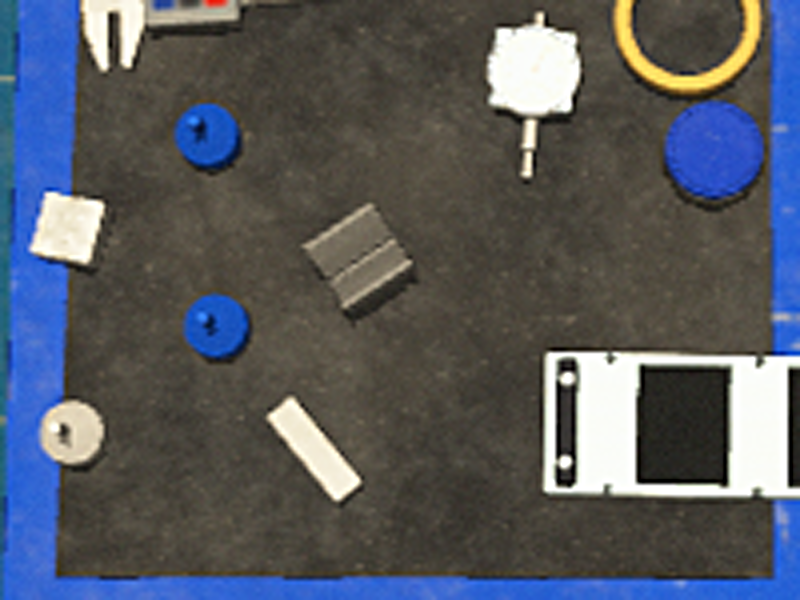

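Call:
jog_arm:
  plan:
    - {"grip":0.085,"translation":[0,0,0],"dr":[0,0,-0.12]}
    - {"grip":0.085,"translation":[0,0,0],"dr":[0,0,-0.12]}
    - {"grip":0.085,"translation":[0,0,0],"dr":[0,0,-0.12]}
    - {"grip":0.085,"translation":[0,0,0],"dr":[0,0,-0.12]}
    - {"grip":0.085,"translation":[0,0,0],"dr":[0,0,-0.12]}
    - {"grip":0.085,"translation":[0,0,0],"dr":[0,0,-0.12]}
    - {"grip":0.085,"translation":[0,0,0],"dr":[0,0,-0.12]}
    - {"grip":0.085,"translation":[0,0,0],"dr":[0,0,-0.12]}
    - {"grip":0.085,"translation":[0,0,0],"dr":[0,0,-0.12]}
    - {"grip":0.085,"translation":[0,0,0],"dr":[0,0,-0.12]}
    - {"grip":0.085,"translation":[0.014,-0.04,0],"dr":[0,0,0]}
    - {"grip":0.085,"translation":[0.014,-0.04,0],"dr":[0,0,0]}
    - {"grip":0.085,"translation":[0.014,-0.04,0],"dr":[0,0,0]}
    - {"grip":0.085,"translation":[0.014,-0.04,0],"dr":[0,0,0]}
    - {"grip":0.085,"translation":[0.014,-0.04,0],"dr":[0,0,0]}
    - {"grip":0.085,"translation":[0.014,-0.04,0],"dr":[0,0,0]}
    - {"grip":0.085,"translation":[0.014,-0.04,0],"dr":[0,0,0]}
    - {"grip":0.085,"translation":[0.014,-0.04,0],"dr":[0,0,0]}
    - {"grip":0.085,"translation":[0.014,-0.04,0],"dr":[0,0,0]}
    - {"grip":0.085,"translation":[0.014,-0.04,0],"dr":[0,0,0]}

```text
t: 1.82
tool_pos: [0.3511, -0.2367, 0.2317]
tcp_rot: [-179.3, 0.3, 1.2]
ft_force: [1.4, -0.0, -0.1]
grip_width: 0.0849
```

Call:
jog_arm:
  plan:
    - {"grip":0.085,"translation":[0.03,-0.03,-0.02],"dr":[-0.01,0,0.02]}
    - {"grip":0.085,"translation":[0.02,0,-0.02],"dr":[0,0,0]}
    - {"grip":0.085,"translation":[0,0,0],"dr":[0,0,0]}
    - {"grip":0.085,"translation":[0,0,0],"dr":[0,0,0]}

```text
t: 2.15
tool_pos: [0.3987, -0.2014, 0.2704]
tcp_rot: [-179.8, 0.2, 0.5]
ft_force: [-0.2, 0.2, -0.8]
grip_width: 0.085
```

```bash
cat >> h.py <<'E'
def shot(tag):
    p=camera_params("wrist");im=snapshot("wrist");np.savez(f"pics/{tag}.npz",im=im,K=p["camera_matrix"],T=p["world_from_camera"])
    cv2.imwrite(f"pics/{tag}.png",im[:,:,::-1]);return im,p
def load(tag):
    d=np.load(f"pics/{tag}.npz");return d["im"],{"camera_matrix":d["K"],"world_from_camera":d["T"]}
E
python3 - <<'E'
from h import *
o=get_obs();print(o['tool_pos'],o['tcp_rot'],o['dq'].round(1));im,p=shot("w1")
E
```

```text
[ 0.39872101 -0.20141553  0.27035662] [-179.81782422    0.20237038    0.46097388] [ 1.6  0.8 -2.4  0.1  0.1  0.5]
```

View pics/w1.png

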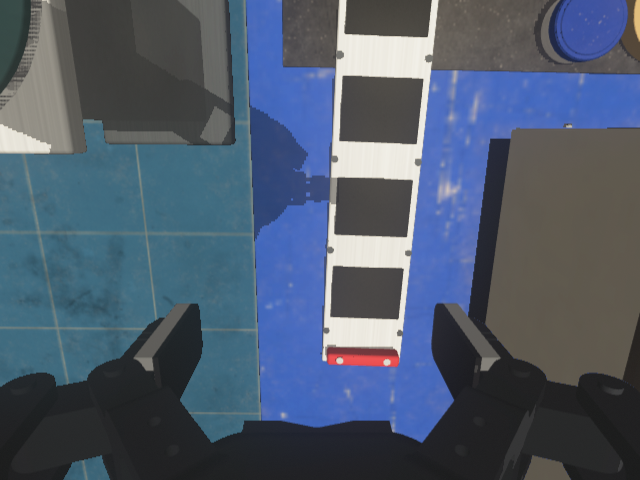

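The wrist view shows pads d (368,292), c (373,207), b (381,109) and part of a, with the red stop at (363,357). I'll measure the pads and move over to the pieces.

```bash
python3 - <<'E'
from h import *
im,p=load("w1")
g=im.max(2).astype(int)
m=np.zeros(g.shape,np.uint8);roi=np.s_[0:340,326:438];m[roi]=((g<85)[roi])*255
for c in cv2.findContours(m,0,2)[0]:
    if cv2.contourArea(c)>1500:
        q=cv2.approxPolyDP(cv2.convexHull(c),6,True)[:,0];b=plane(p,q,.01);r=cv2.minAreaRect(b[:,:2].astype(np.float32));print(q.tolist(),np.round(r[0],4),np.round(r[1],4),r[2])
go([.46,.2,.29],0)
E
```

```text
[[334, 267], [402, 269], [397, 318], [331, 315]] [ 0.452  -0.3037] [0.0578 0.0733] 88.34577941894531
[[338, 178], [411, 181], [406, 235], [335, 233]] [ 0.4547 -0.2088] [0.0571 0.0741] 88.8074951171875
[[343, 77], [422, 79], [415, 143], [341, 140]] [ 0.458  -0.1151] [0.0583 0.074 ] 89.06295013427734
[[430, 0], [426, 36], [345, 32], [347, 0]] [ 0.4598 -0.0341] [0.0291 0.074 ] 87.84099578857422
pos [ 0.3986 -0.2018  0.2704] rot [-179.83    0.18    0.42] shift tool [ 0.0643 -0.4014 -0.0186] rotvec [-0.003   0.0032  0.0074]
```

Call:
jog_arm:
  plan:
    - {"grip":0.085,"translation":[0.006,-0.04,0],"dr":[0,0,0]}
    - {"grip":0.085,"translation":[0.006,-0.04,0],"dr":[0,0,0]}
    - {"grip":0.085,"translation":[0.006,-0.04,0],"dr":[0,0,0]}
    - {"grip":0.085,"translation":[0.006,-0.04,0],"dr":[0,0,0]}
    - {"grip":0.085,"translation":[0.006,-0.04,0],"dr":[0,0,0]}
    - {"grip":0.085,"translation":[0.006,-0.04,0],"dr":[0,0,0]}
    - {"grip":0.085,"translation":[0.006,-0.04,0],"dr":[0,0,0]}
    - {"grip":0.085,"translation":[0.006,-0.04,0],"dr":[0,0,0]}
    - {"grip":0.085,"translation":[0.006,-0.04,0],"dr":[0,0,0]}
    - {"grip":0.085,"translation":[0.006,-0.04,0],"dr":[0,0,0]}
    - {"grip":0.085,"translation":[0,0,0],"dr":[0,0,0]}
    - {"grip":0.085,"translation":[0,0,0],"dr":[0,0,0]}

```text
t: 3.2
tool_pos: [0.4548, 0.2032, 0.2592]
tcp_rot: [-180.0, 0.9, -0.9]
ft_force: [0.1, -0.8, -0.6]
grip_width: 0.0849
```

```bash
python3 - <<'E'
from h import *
o=get_obs();print(o['tool_pos'],o['tcp_rot'],o['dq'].round(1));im,p=shot("w2")
E
```

```text
[0.45483471 0.20322704 0.25921331] [-179.96828181    0.87134286   -0.93808101] [ 2.3  2.1 -0.2  0.7 -1.   1.8]
```

View pics/w2.png

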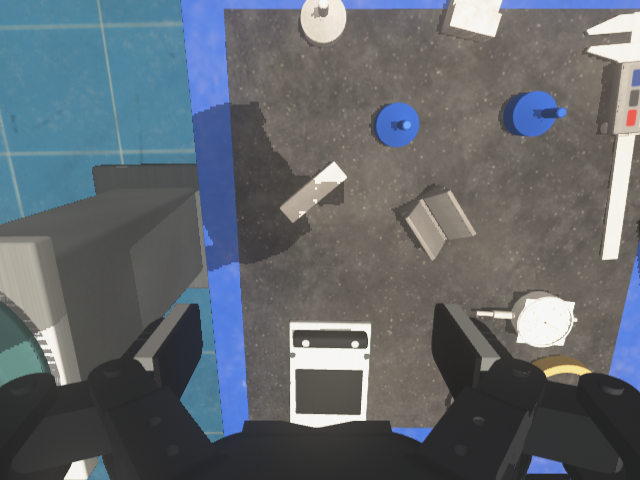

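View w2 shows the bar at (314,192), V-block at (438,222), cone foot at (322,22), stepped block at (473,15) and pad a at (329,392). I'll measure the bar, pad a and V.

```bash
cat >> h.py <<'E'
def rect(im,p,roi,mask,z,n=1,show=True):
    "min-area world rectangles of the biggest blobs of mask inside roi (r0,r1,c0,c1), on plane z"
    m=np.zeros(im.shape[:2],np.uint8);r0,r1,c0,c1=roi;m[r0:r1,c0:c1]=mask[r0:r1,c0:c1]*255
    out=[]
    for c in sorted(cv2.findContours(m,0,1)[0],key=cv2.contourArea)[::-1][:n]:
        r=cv2.minAreaRect(plane(p,c[:,0],z)[:,:2].astype(np.float32)*1000);out.append(r)
        if show: print(roi,z,np.round(r[0],1),np.round(r[1],1),round(r[2],2))
    return out
E
python3 - <<'E'
from h import *
im,p=load("w2");g=im.max(2).astype(int)
rect(im,p,(362,420,285,375),g<85,.01)
for t in (120,150,170): rect(im,p,(150,230,270,360),g>t,.016)
rect(im,p,(150,230,270,360),g>150,.008)
rect(im,p,(180,265,395,485),g>110,.03)
print(get_obs()['joint_positions'].round(1))
b=im[140:280,270:490,::-1];cv2.imwrite("pics/w2c.png",cv2.resize(b,None,fx=3.6,fy=3.6,interpolation=2))
E
```

```text
(362, 420, 285, 375) 0.01 [460.6 -31.6] [33.  73.9] 86.38
(150, 230, 270, 360) 0.016 [453.4 212.7] [78.3 60.7] 2.19
(150, 230, 270, 360) 0.016 [447.3 212.8] [70.  20.7] 39.32
(150, 230, 270, 360) 0.016 [447.4 213. ] [69.5 20.6] 39.03
(150, 230, 270, 360) 0.008 [447.1 211.5] [71.5 21.1] 39.32
(180, 265, 395, 485) 0.03 [572.5 180.4] [73.9 84.1] 5.72
[ 20.9 -15.5 101.7   0.4  94.6  21.9]
```

View pics/w2c.png

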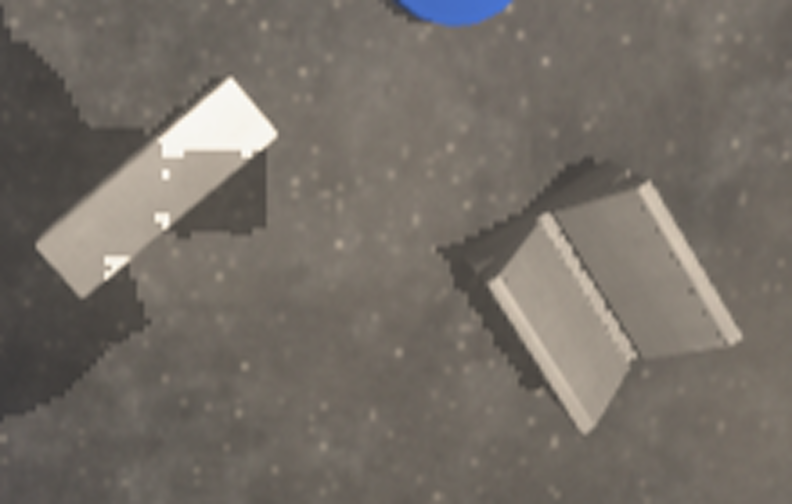

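The crop shows the bar clean (70 × 20.6 mm, length at 39.2°, centre 447.3, 212.9). The V-block's ridges run (490,282)-(585,430) and (642,182)-(738,342) in the crop. Next I turn over the bar.

Call:
jog_arm:
  plan:
    - {"grip":0.05,"translation":[0,0,0.015],"dr":[0,0,0.11]}
    - {"grip":0.05,"translation":[0,0,0.015],"dr":[0,0,0.11]}
    - {"grip":0.05,"translation":[0,0,0.015],"dr":[0,0,0.11]}
    - {"grip":0.05,"translation":[0,0,0.015],"dr":[0,0,0.11]}
    - {"grip":0.05,"translation":[0,0,0.015],"dr":[0,0,0.11]}
    - {"grip":0.05,"translation":[0,0,0.015],"dr":[0,0,0.11]}
    - {"grip":0.05,"translation":[0,0,0.015],"dr":[0,0,0.11]}
    - {"grip":0.05,"translation":[0,0,0.015],"dr":[0,0,0.11]}
    - {"grip":0.05,"translation":[0,0,0],"dr":[0,0,0]}
    - {"grip":0.05,"translation":[0,0,0],"dr":[0,0,0]}

```text
t: 4.08
tool_pos: [0.4535, 0.185, 0.1317]
tcp_rot: [179.2, 0.5, -54.9]
ft_force: [0.6, 0.2, 0.9]
grip_width: 0.0499
```

```bash
python3 - <<'E'
from h import *
go([.4473,.2128,.06],-50.8)
im,p=load("w2")
c=np.array([[642,182],[738,342],[585,430],[490,282]])/3.6+[270,140]
P=plane(p,c,.038)[:,:2];print((P*1000).round(1).tolist(),P.mean(0),np.degrees(np.arctan2(*(P[0]-P[1])[::-1])),np.degrees(np.arctan2(*(P[3]-P[2])[::-1])))
print([np.linalg.norm(P[i]-P[i-1]).round(4) for i in range(4)])
E
```

```text
pos [0.4535 0.185  0.1317] rot [179.23   0.5  -54.86] shift tool [-0.0256 -0.0119  0.0718] rotvec [ 0.0132  0.0093 -0.0708]
[[570.8, 216.2], [598.8, 174.0], [560.8, 150.4], [533.9, 190.9]] [0.56609051 0.18286938] 123.54768720118058 123.58609965141723
[np.float64(0.0448), np.float64(0.0506), np.float64(0.0448), np.float64(0.0486)]
```

Call:
jog_arm:
  plan:
    - {"grip":0.05,"translation":[-0.013,-0.006,0.03],"dr":[0.013,0.009,-0.07]}
    - {"grip":0.05,"translation":[-0.0125,-0.006,0.03],"dr":[0,0,0]}
    - {"grip":0.05,"translation":[0,0,0],"dr":[0,0,0]}
    - {"grip":0.05,"translation":[0,0,0],"dr":[0,0,0]}

```text
t: 4.42
tool_pos: [0.4496, 0.2099, 0.0751]
tcp_rot: [-179.7, -0.2, -50.1]
ft_force: [0.2, 0.7, 1.0]
grip_width: 0.0499
```

```bash
python3 - <<'E'
from h import *
go([.4473,.2128,.012],-50.8)
E
```

```text
pos [0.4496 0.2099 0.0751] rot [-1.7967e+02 -1.5000e-01 -5.0140e+01] shift tool [-0.0039  0.0003  0.0631] rotvec [-0.0058 -0.0026  0.0115]
```

Call:
jog_arm:
  plan:
    - {"grip":0.05,"translation":[-0.004,0,0.02],"dr":[-0.006,-0.003,0.0115]}
    - {"grip":0.05,"translation":[0,0,0.02],"dr":[0,0,0]}
    - {"grip":0.05,"translation":[0,0,0.012],"dr":[0,0,0]}
    - {"grip":0.05,"translation":[0,0,0.006],"dr":[0,0,0]}
    - {"grip":0.05,"translation":[0,0,0],"dr":[0,0,0]}
    - {"grip":0.05,"translation":[0,0,0],"dr":[0,0,0]}

```text
t: 4.92
tool_pos: [0.4526, 0.2112, 0.0253]
tcp_rot: [-179.5, -0.2, -50.5]
ft_force: [-0.8, -0.3, 1.1]
grip_width: 0.0501
```

```bash
python3 - <<'E'
from h import *
go([.4473,.2128,.012],-50.8)
E
```

```text
pos [0.4526 0.2112 0.0253] rot [-179.49   -0.18  -50.49] shift tool [-0.0047  0.0031  0.0133] rotvec [-0.0089 -0.0031  0.0055]
```

Call:
jog_arm:
  plan:
    - {"grip":0.05,"translation":[-0.005,0.003,0.012],"dr":[-0.009,-0.003,0.005]}
    - {"grip":0.05,"translation":[0,0,0],"dr":[0,0,0]}
    - {"grip":0.05,"translation":[0,0,0],"dr":[0,0,0]}

```text
t: 5.17
tool_pos: [0.4481, 0.2135, 0.0149]
tcp_rot: [-179.9, -0.0, -50.8]
ft_force: [-0.2, 0.0, 0.1]
grip_width: 0.0498
```

```bash
python3 - <<'E'
from h import *
go([.4473,.2128,.012],-50.8)
E
```

```text
pos [0.4481 0.2135 0.0149] rot [-1.7987e+02 -4.0000e-02 -5.0800e+01] shift tool [0.     0.001  0.0029] rotvec [-0.0022 -0.0007 -0.    ]
```

Good. Lower 3 mm, close, lift.

Call:
jog_arm:
  plan:
    - {"grip":0.05,"translation":[0,0.001,0.003],"dr":[0,0,0]}
    - {"grip":0.0,"translation":[0,0,0],"dr":[0,0,0]}
    - {"grip":0.0,"translation":[0,0,0],"dr":[0,0,0]}
    - {"grip":0.0,"translation":[0,0,0],"dr":[0,0,0]}
    - {"grip":0.0,"translation":[0,0,0],"dr":[0,0,0]}
    - {"grip":0.0,"translation":[0,0,0],"dr":[0,0,0]}
    - {"grip":0.0,"translation":[0,0,0],"dr":[0,0,0]}
    - {"grip":0.0,"translation":[0,0,0],"dr":[0,0,0]}

```text
t: 5.83
tool_pos: [0.4473, 0.213, 0.0125]
tcp_rot: [-179.8, -0.1, -50.8]
ft_force: [0.8, -0.4, -1.3]
grip_width: 0.0181
```

```bash
python3 - <<'E'
from h import *
o=get_obs();print(o['grip_width'],o['ft_force']);go([.4473,.2128,.012],-50.8)
E
```

```text
0.018121741643660892 [ 0.8461291  -0.36773474 -1.28473715]
pos [0.4473 0.213  0.0125] rot [-1.7984e+02 -5.0000e-02 -5.0760e+01] shift tool [0.0001 0.0001 0.0005] rotvec [-0.0027 -0.0009  0.0008]
```

Call:
jog_arm:
  plan:
    - {"grip":0.0,"translation":[0,0,-0.02],"dr":[0,0,0]}
    - {"grip":0.0,"translation":[0,0,-0.035],"dr":[0,0,0]}
    - {"grip":0.0,"translation":[0,0,-0.035],"dr":[0,0,0]}
    - {"grip":0.0,"translation":[0,0,-0.035],"dr":[0,0,0]}
    - {"grip":0.0,"translation":[0,0,-0.035],"dr":[0,0,0]}
    - {"grip":0.0,"translation":[0.02,0.0165,-0.01],"dr":[0,0,0]}
    - {"grip":0.0,"translation":[0.03,0.025,0],"dr":[0,0,0]}
    - {"grip":0.0,"translation":[0.03,0.025,0],"dr":[0,0,0]}
    - {"grip":0.0,"translation":[0.03,0.025,0],"dr":[0,0,0]}
    - {"grip":0.0,"translation":[0.03,0.025,0],"dr":[0,0,0]}
    - {"grip":0.0,"translation":[0.03,0.025,0],"dr":[0,0,0]}
    - {"grip":0.0,"translation":[0.03,0.025,0],"dr":[0,0,0]}
    - {"grip":0.0,"translation":[0.03,0.025,0],"dr":[0,0,0]}
    - {"grip":0.0,"translation":[0.03,0.025,0],"dr":[0,0,0]}
    - {"grip":0.0,"translation":[0.02,0.0165,0],"dr":[0,0,0]}

```text
t: 7.08
tool_pos: [0.4406, -0.1631, 0.1911]
tcp_rot: [-179.9, -0.2, -50.2]
ft_force: [0.4, 0.1, -1.9]
grip_width: 0.0181
```

```bash
python3 - <<'E'
from h import *
o=get_obs();print(o['grip_width'],o['ft_force'],o['joint_positions'].round());go([.4527,-.303,.14],-91.8)
E
```

```text
0.01813521203425381 [ 0.42125618  0.13332347 -1.85147865] [-23. -19. 111.   0.  88.  27.]
pos [ 0.4406 -0.1631  0.1911] rot [-179.88   -0.2   -50.17] shift tool [0.1151 0.0804 0.0513] rotvec [-0.0032 -0.0025  0.7266]
```

Call:
jog_arm:
  plan:
    - {"grip":0.0,"translation":[0.01,0.008,0],"dr":[0,0,0.12]}
    - {"grip":0.0,"translation":[0,0,0],"dr":[0,0,0.12]}
    - {"grip":0.0,"translation":[0,0,0],"dr":[0,0,0.12]}
    - {"grip":0.0,"translation":[0,0,0],"dr":[0,0,0.12]}
    - {"grip":0.0,"translation":[0,0,0],"dr":[0,0,0.12]}
    - {"grip":0.0,"translation":[0,0,0],"dr":[0,0,0.12]}
    - {"grip":0.0,"translation":[0.03,-0.003,0],"dr":[0,0,0]}
    - {"grip":0.0,"translation":[0.03,-0.003,0],"dr":[0,0,0]}
    - {"grip":0.0,"translation":[0.03,-0.003,0],"dr":[0,0,0]}
    - {"grip":0.0,"translation":[0.025,-0.003,0],"dr":[0,0,0]}
    - {"grip":0.0,"translation":[0,0,0],"dr":[0,0,0]}
    - {"grip":0.0,"translation":[0,0,0],"dr":[0,0,0]}

```text
t: 8.08
tool_pos: [0.4438, -0.3037, 0.189]
tcp_rot: [-179.9, -0.0, -93.6]
ft_force: [0.7, 1.0, -1.6]
grip_width: 0.0183
```

```bash
python3 - <<'E'
from h import *
go([.4527,-.303,.14],-91.8); shot("w3")
E
```

```text
pos [ 0.4438 -0.3037  0.189 ] rot [-1.7993e+02 -3.0000e-02 -9.3570e+01] shift tool [-0.0013 -0.0088  0.049 ] rotvec [-0.0012 -0.0005 -0.0308]
```

View pics/w3.png

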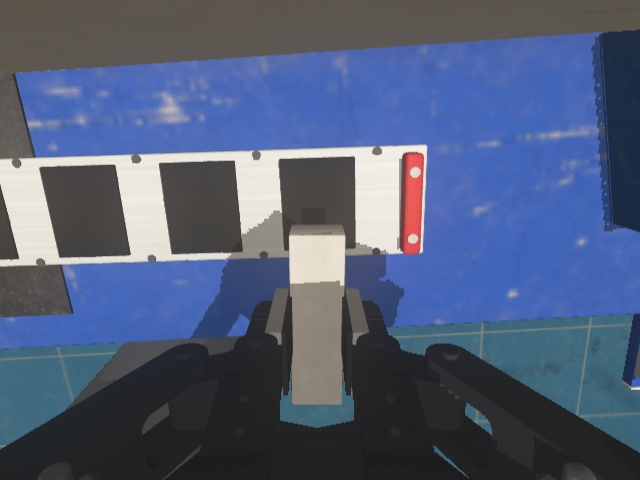

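View w3 shows the bar held square at (317,315) and pads d (318,205), c (201,208) and b (87,212). I'll re-measure the pads from here.

```bash
python3 - <<'E'
from h import *
im,p=load("w3");g=im.max(2).astype(int)
for roi in [(155,262,155,248),(155,262,35,135),(150,225,272,362)]:
  for t in (70,85): rect(im,p,roi,g<t,.01)
o=get_obs()
# held bar: top end corners, top at TCP z+0.004
print(plane(p,[[290,226],[344,226],[292,404],[342,404]],o['tool_pos'][2]+.0035).round(4),o['tool_pos'])
E
```

```text
(155, 262, 155, 248) 0.01 [ 434.6 -211.4] [55.4 33.2] 88.08
(155, 262, 155, 248) 0.01 [ 455.3 -210. ] [59.4 75. ] 88.46
(155, 262, 35, 135) 0.01 [ 442.2 -109.5] [47.9 42.4] 88.48
(155, 262, 35, 135) 0.01 [ 457.9 -115.3] [59.7 75. ] 88.31
(150, 225, 272, 362) 0.01 [ 444.  -299.9] [19.6 13.4] 86.74
(150, 225, 272, 362) 0.01 [ 462.7 -304.5] [59.1 54.3] 87.91
[[ 0.4812 -0.2961  0.1925]
 [ 0.48   -0.3147  0.1925]
 [ 0.4088 -0.291   0.1925]
 [ 0.4075 -0.3107  0.1925]] [ 0.44374804 -0.30345098  0.18896917]
```

Call:
jog_arm:
  plan:
    - {"grip":0.0,"translation":[0,-0.0085,0.025],"dr":[0,0,-0.032]}
    - {"grip":0.0,"translation":[0,0,0.035],"dr":[0,0,0]}
    - {"grip":0.0,"translation":[0,0,0.035],"dr":[0,0,0]}
    - {"grip":0.0,"translation":[0,0,0.02],"dr":[0,0,0]}
    - {"grip":0.0,"translation":[0,0,0],"dr":[0,0,0]}
    - {"grip":0.0,"translation":[0,0,0],"dr":[0,0,0]}

```text
t: 8.63
tool_pos: [0.4539, -0.3001, 0.0724]
tcp_rot: [-179.7, -0.1, -91.4]
ft_force: [0.4, -0.1, -2.2]
grip_width: 0.018
```

```bash
python3 - <<'E'
from h import *
go([.452,-.3047,.0225],-91.7)
E
```

```text
pos [ 0.4539 -0.3001  0.0724] rot [-1.7971e+02 -1.5000e-01 -9.1420e+01] shift tool [0.0045 0.002  0.0499] rotvec [-0.005  -0.0026  0.0048]
```

Call:
jog_arm:
  plan:
    - {"grip":0.0,"translation":[0.0045,0.002,0.02],"dr":[-0.005,-0.003,0.005]}
    - {"grip":0.0,"translation":[0,0,0.015],"dr":[0,0,0]}
    - {"grip":0.0,"translation":[0,0,0.01],"dr":[0,0,0]}
    - {"grip":0.0,"translation":[0,0,0],"dr":[0,0,0]}
    - {"grip":0.0,"translation":[0,0,0],"dr":[0,0,0]}

```text
t: 9.05
tool_pos: [0.4551, -0.3046, 0.0342]
tcp_rot: [-179.6, -0.2, -91.6]
ft_force: [0.0, -0.2, -2.1]
grip_width: 0.0182
```

```bash
python3 - <<'E'
from h import *
go([.452,-.3047,.0225],-91.7)
E
```

```text
pos [ 0.4551 -0.3046  0.0342] rot [-179.59   -0.24  -91.58] shift tool [0.0001 0.0032 0.0117] rotvec [-0.0072 -0.0042  0.0022]
```

Call:
jog_arm:
  plan:
    - {"grip":0.0,"translation":[0,0.0035,0.009],"dr":[-0.008,-0.004,0.002]}
    - {"grip":0.0,"translation":[0,0,0.002],"dr":[0,0,0]}
    - {"grip":0.0,"translation":[0,0,0],"dr":[0,0,0]}
    - {"grip":0.0,"translation":[0,0,0],"dr":[0,0,0]}

```text
t: 9.38
tool_pos: [0.4527, -0.3051, 0.026]
tcp_rot: [-179.9, -0.1, -91.7]
ft_force: [-0.3, 0.2, -1.5]
grip_width: 0.0186
```

```bash
python3 - <<'E'
from h import *
go([.452,-.3047,.0225],-91.7);print(get_obs()['ft_force'])
E
```

```text
pos [ 0.4527 -0.3051  0.026 ] rot [-1.7989e+02 -1.3000e-01 -9.1680e+01] shift tool [-0.0004  0.0008  0.0035] rotvec [-0.0019 -0.0023  0.0004]
[-0.26729186  0.18868443 -1.5285936 ]
```

Call:
jog_arm:
  plan:
    - {"grip":0.0,"translation":[0,0.0005,0.0035],"dr":[-0.002,-0.002,0]}
    - {"grip":0.0,"translation":[0,0,0],"dr":[0,0,0]}
    - {"grip":0.04,"translation":[0,0,0],"dr":[0,0,0]}
    - {"grip":0.04,"translation":[0,0,0],"dr":[0,0,0]}
    - {"grip":0.04,"translation":[0,0,0],"dr":[0,0,0]}
    - {"grip":0.04,"translation":[0,0,-0.015],"dr":[0,0,0]}
    - {"grip":0.04,"translation":[0,0,-0.03],"dr":[0,0,0]}
    - {"grip":0.07,"translation":[0,0,-0.04],"dr":[0,0,0]}
    - {"grip":0.07,"translation":[0,0,-0.04],"dr":[0,0,0]}
    - {"grip":0.07,"translation":[0,0,-0.04],"dr":[0,0,0]}
    - {"grip":0.07,"translation":[-0.04,0,-0.01],"dr":[0,0,0]}
    - {"grip":0.07,"translation":[-0.04,0,0],"dr":[0,0,0]}
    - {"grip":0.07,"translation":[-0.04,0,0],"dr":[0,0,0]}
    - {"grip":0.07,"translation":[-0.04,0,0],"dr":[0,0,0]}
    - {"grip":0.07,"translation":[-0.04,0,0],"dr":[0,0,0]}
    - {"grip":0.07,"translation":[-0.04,0,0],"dr":[0,0,0]}
    - {"grip":0.07,"translation":[-0.04,0,0],"dr":[0,0,0]}
    - {"grip":0.07,"translation":[-0.04,0,0],"dr":[0,0,0]}

```text
t: 10.88
tool_pos: [0.4609, 0.0208, 0.2104]
tcp_rot: [-179.6, -0.1, -92.4]
ft_force: [1.5, 0.1, -0.2]
grip_width: 0.0701
```

```bash
python3 - <<'E'
from h import *
o=get_obs();print(o['joint_positions'].round());go([.52,.28,.26],0)
E
```

```text
[ -1. -21. 110.  -0.  90.  92.]
pos [0.4609 0.0208 0.2104] rot [-1.7957e+02 -7.0000e-02 -9.2350e+01] shift tool [-0.2613 -0.0488 -0.0495] rotvec [-0.0049 -0.007  -1.6118]
```

Call:
jog_arm:
  plan:
    - {"grip":0.07,"translation":[-0.04,-0.007,-0.005],"dr":[0,0,0]}
    - {"grip":0.07,"translation":[-0.04,-0.007,-0.005],"dr":[0,0,0]}
    - {"grip":0.07,"translation":[-0.04,-0.007,-0.005],"dr":[0,0,0]}
    - {"grip":0.07,"translation":[-0.04,-0.007,-0.005],"dr":[0,0,0]}
    - {"grip":0.07,"translation":[-0.04,-0.007,-0.005],"dr":[0,0,0]}
    - {"grip":0.07,"translation":[-0.04,-0.007,-0.005],"dr":[0,0,0]}
    - {"grip":0.07,"translation":[0,0,-0.005],"dr":[0,0,-0.12]}
    - {"grip":0.07,"translation":[0,0,-0.005],"dr":[0,0,-0.12]}
    - {"grip":0.07,"translation":[0,0,0],"dr":[0,0,-0.12]}
    - {"grip":0.07,"translation":[0,0,0],"dr":[0,0,-0.12]}
    - {"grip":0.07,"translation":[0,0,0],"dr":[0,0,-0.12]}
    - {"grip":0.07,"translation":[0,0,0],"dr":[0,0,-0.12]}
    - {"grip":0.07,"translation":[0,0,0],"dr":[0,0,-0.12]}
    - {"grip":0.07,"translation":[0,0,0],"dr":[0,0,-0.12]}
    - {"grip":0.07,"translation":[0,0,0],"dr":[0,0,0]}

```text
t: 12.13
tool_pos: [0.5085, 0.2745, 0.2541]
tcp_rot: [-179.5, -0.6, -35.0]
ft_force: [0.4, -0.7, 0.1]
grip_width: 0.0703
```

```bash
python3 - <<'E'
from h import *
o=get_obs();print(o['tool_pos'],o['tcp_rot']);shot("w4")
E
```

```text
[0.50847758 0.27454277 0.25409253] [-179.50777543   -0.55391062  -34.95867359]
```

View pics/w4.png

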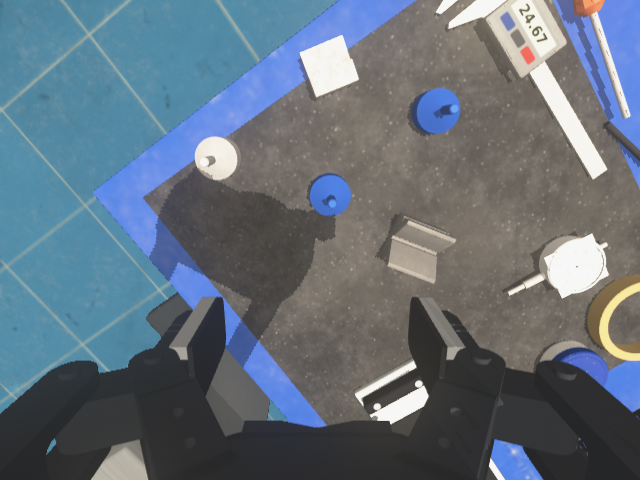

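View w4 shows the stepped block at (329,66), the white cone foot at (217,158) and the V-block at (421,249). I'll enlarge the stepped block with stretched contrast.

```bash
python3 - <<'E'
from h import *
im,p=load("w4");g=im.max(2).astype(int);s=im.min(2).astype(int)
for z in (.016,.026): rect(im,p,(25,105,290,370),s>140,z)
rect(im,p,(130,185,190,242),s>140,.021)
c=im[20:115,280:380].astype(float);c=np.clip((c-100)/(c.max()-100),0,1)**2*255
cv2.imwrite("pics/w4c.png",cv2.resize(c[:,:,::-1].astype(np.uint8),None,fx=6,fy=6,interpolation=2))
E
```

```text
(25, 105, 290, 370) 0.016 [589.5 368.6] [40.  41.6] 76.2
(25, 105, 290, 370) 0.026 [588.3 367.7] [39.  40.5] 76.2
(130, 185, 190, 242) 0.021 [459.6 363.2] [38.  39.2] 7.85
```

View pics/w4c.png

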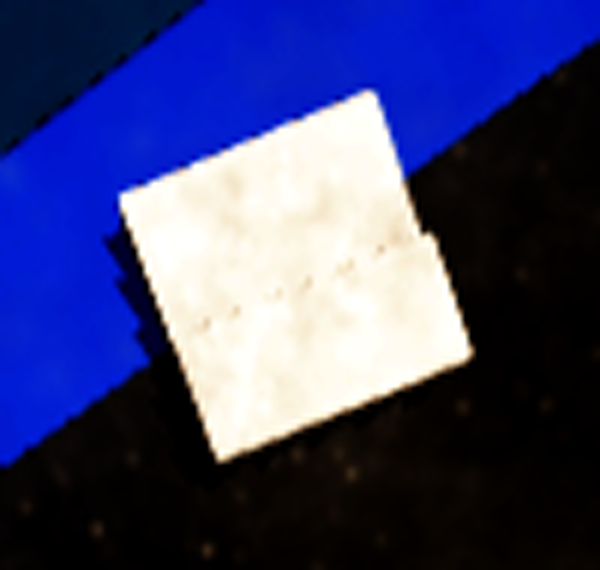

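The step line runs at −13.5° world and the centre is (589, 368) mm with sides of about 40 mm, as expected. I'll approach with jaw yaw −13.8°.

```bash
python3 - <<'E'
from h import *
go([.589,.368,.08],-13.8)
E
```

```text
pos [0.5085 0.2746 0.2541] rot [-179.5    -0.55  -35.38] shift tool [ 0.0098 -0.1213  0.1753] rotvec [-0.0068 -0.0112 -0.3767]
```

Call:
jog_arm:
  plan:
    - {"grip":0.07,"translation":[0.0085,-0.0295,0.02],"dr":[-0.007,-0.011,-0.094]}
    - {"grip":0.07,"translation":[0.0085,-0.0295,0.025],"dr":[0,0,-0.094]}
    - {"grip":0.07,"translation":[0.0085,-0.0295,0.025],"dr":[0,0,-0.094]}
    - {"grip":0.07,"translation":[0.0085,-0.0295,0.025],"dr":[0,0,-0.094]}
    - {"grip":0.07,"translation":[0,0,0.03],"dr":[0,0,0]}
    - {"grip":0.07,"translation":[0,0,0.03],"dr":[0,0,0]}
    - {"grip":0.07,"translation":[0,0,0],"dr":[0,0,0]}
    - {"grip":0.07,"translation":[0,0,0],"dr":[0,0,0]}

```text
t: 12.85
tool_pos: [0.5988, 0.368, 0.0981]
tcp_rot: [-179.6, -0.3, -15.1]
ft_force: [0.8, 0.1, -0.2]
grip_width: 0.0703
```

```bash
python3 - <<'E'
from h import *
go([.589,.368,.03],-13.8)
E
```

```text
pos [0.5988 0.368  0.0981] rot [-179.63   -0.3   -15.12] shift tool [-0.0098  0.003   0.068 ] rotvec [-0.0064 -0.0053 -0.0229]
```

Call:
jog_arm:
  plan:
    - {"grip":0.07,"translation":[-0.011,0.003,0.02],"dr":[-0.006,-0.005,-0.023]}
    - {"grip":0.07,"translation":[-0.001,0,0.025],"dr":[0,0,0]}
    - {"grip":0.07,"translation":[-0.001,0,0.015],"dr":[0,0,0]}
    - {"grip":0.07,"translation":[0,0,0],"dr":[0,0,0]}
    - {"grip":0.07,"translation":[0,0,0],"dr":[0,0,0]}

```text
t: 13.27
tool_pos: [0.5881, 0.3693, 0.0467]
tcp_rot: [-179.6, -0.4, -14.5]
ft_force: [0.2, 0.3, 1.1]
grip_width: 0.0703
```

```bash
python3 - <<'E'
from h import *
go([.589,.368,.0125],-13.8)
E
```

```text
pos [0.5881 0.3693 0.0467] rot [-179.61   -0.41  -14.46] shift tool [0.001  0.0013 0.0342] rotvec [-0.0068 -0.0071 -0.0115]
```

Call:
jog_arm:
  plan:
    - {"grip":0.07,"translation":[0.001,0.001,0.018],"dr":[-0.007,-0.007,-0.01]}
    - {"grip":0.07,"translation":[-0.001,0,0.014],"dr":[0,0,0]}
    - {"grip":0.07,"translation":[0,0,0.003],"dr":[0,0,0]}
    - {"grip":0.07,"translation":[0,0,0],"dr":[0,0,0]}

```text
t: 13.6
tool_pos: [0.5904, 0.3692, 0.0148]
tcp_rot: [-179.8, -0.3, -14.0]
ft_force: [0.6, 0.3, -0.4]
grip_width: 0.0701
```

```bash
python3 - <<'E'
from h import *
go([.589,.368,.0125],-13.8)
E
```

```text
pos [0.5904 0.3692 0.0148] rot [-179.78   -0.25  -13.99] shift tool [-0.0011  0.0015  0.0023] rotvec [-0.0039 -0.0044 -0.0033]
```

Call:
jog_arm:
  plan:
    - {"grip":0.07,"translation":[-0.001,0.0015,0.002],"dr":[-0.004,-0.004,-0.003]}
    - {"grip":0.07,"translation":[0,0,0],"dr":[0,0,0]}
    - {"grip":0.0,"translation":[0,0,0],"dr":[0,0,0]}
    - {"grip":0.0,"translation":[0,0,0],"dr":[0,0,0]}
    - {"grip":0.0,"translation":[0,0,0],"dr":[0,0,0]}
    - {"grip":0.0,"translation":[0,0,0],"dr":[0,0,0]}
    - {"grip":0.0,"translation":[0,0,0],"dr":[0,0,0]}
    - {"grip":0.0,"translation":[0,0,0],"dr":[0,0,0]}
    - {"grip":0.0,"translation":[0,0,0],"dr":[0,0,0]}

```text
t: 14.35
tool_pos: [0.5895, 0.3682, 0.0145]
tcp_rot: [-180.0, -0.1, -13.8]
ft_force: [1.0, -0.6, -2.0]
grip_width: 0.0384
```

```bash
python3 - <<'E'
from h import *
print(get_obs()['ft_force']);go([.4552,-.2096,.18],-1.7)
E
```

```text
[ 0.97673389 -0.61530715 -2.01524049]
pos [0.5895 0.3682 0.0145] rot [-1.7997e+02 -6.0000e-02 -1.3830e+01] shift tool [ 0.0078  0.5931 -0.1658] rotvec [-0.0004 -0.0011 -0.2117]
```

Call:
jog_arm:
  plan:
    - {"grip":0.0,"translation":[0,0,-0.02],"dr":[0,0,0]}
    - {"grip":0.0,"translation":[0,0,-0.035],"dr":[0,0,0]}
    - {"grip":0.0,"translation":[0,0,-0.04],"dr":[0,0,-0.07]}
    - {"grip":0.0,"translation":[0,0,-0.04],"dr":[0,0,-0.07]}
    - {"grip":0.0,"translation":[0,0,-0.035],"dr":[0,0,-0.07]}
    - {"grip":0.0,"translation":[-0.005,0.025,-0.01],"dr":[0,0,0]}
    - {"grip":0.0,"translation":[-0.008,0.039,0],"dr":[0,0,0]}
    - {"grip":0.0,"translation":[-0.008,0.039,0],"dr":[0,0,0]}
    - {"grip":0.0,"translation":[-0.008,0.039,0],"dr":[0,0,0]}
    - {"grip":0.0,"translation":[-0.008,0.039,0],"dr":[0,0,0]}
    - {"grip":0.0,"translation":[-0.008,0.039,0],"dr":[0,0,0]}
    - {"grip":0.0,"translation":[-0.008,0.039,0],"dr":[0,0,0]}
    - {"grip":0.0,"translation":[-0.008,0.039,0],"dr":[0,0,0]}
    - {"grip":0.0,"translation":[-0.008,0.039,0],"dr":[0,0,0]}
    - {"grip":0.0,"translation":[-0.008,0.039,0],"dr":[0,0,0]}
    - {"grip":0.0,"translation":[-0.008,0.039,0],"dr":[0,0,0]}
    - {"grip":0.0,"translation":[-0.008,0.039,0],"dr":[0,0,0]}
    - {"grip":0.0,"translation":[-0.008,0.039,0],"dr":[0,0,0]}
    - {"grip":0.0,"translation":[0,0.01,0],"dr":[0,0,0]}
    - {"grip":0.0,"translation":[0,0,0],"dr":[0,0,0]}

```text
t: 16.02
tool_pos: [0.4681, -0.1533, 0.2016]
tcp_rot: [179.8, -0.0, -0.9]
ft_force: [0.6, 0.4, -2.7]
grip_width: 0.0385
```

```bash
python3 - <<'E'
from h import *
go([.4552,-.2096,.1],-1.7)
E
```

```text
pos [ 0.4681 -0.1533  0.2016] rot [ 1.7976e+02 -3.0000e-02 -9.1000e-01] shift tool [-0.012   0.0561  0.1019] rotvec [ 0.0042 -0.0005  0.0138]
```

Call:
jog_arm:
  plan:
    - {"grip":0.0,"translation":[-0.006,0.028,0.01],"dr":[0.004,0,0.014]}
    - {"grip":0.0,"translation":[-0.006,0.028,0.03],"dr":[0,0,0]}
    - {"grip":0.0,"translation":[0,0,0.035],"dr":[0,0,0]}
    - {"grip":0.0,"translation":[0,0,0.03],"dr":[0,0,0]}
    - {"grip":0.0,"translation":[0,0,0],"dr":[0,0,0]}
    - {"grip":0.0,"translation":[0,0,0],"dr":[0,0,0]}

```text
t: 16.52
tool_pos: [0.4562, -0.2086, 0.0956]
tcp_rot: [180.0, -0.3, -1.7]
ft_force: [0.4, -0.5, -1.1]
grip_width: 0.0387
```

```bash
python3 - <<'E'
from h import *
go([.4552,-.2096,.05],-1.7)
E
```

```text
pos [ 0.4562 -0.2086  0.0956] rot [179.98  -0.28  -1.74] shift tool [-0.0012  0.001   0.0456] rotvec [ 0.0004 -0.0049 -0.0007]
```

Call:
jog_arm:
  plan:
    - {"grip":0.0,"translation":[-0.003,0.001,0.03],"dr":[0,-0.005,0]}
    - {"grip":0.0,"translation":[-0.001,0,0.025],"dr":[0,0,0]}
    - {"grip":0.0,"translation":[0,0,0.006],"dr":[0,0,0]}
    - {"grip":0.0,"translation":[0,0,0],"dr":[0,0,0]}
    - {"grip":0.0,"translation":[0,0,0],"dr":[0,0,0]}

```text
t: 16.93
tool_pos: [0.4573, -0.2077, 0.0424]
tcp_rot: [179.8, -0.4, -1.5]
ft_force: [0.2, -0.1, -2.3]
grip_width: 0.0383
```

```bash
python3 - <<'E'
from h import *
go([.4552,-.2096,.0245],-1.7)
E
```

```text
pos [ 0.4573 -0.2077  0.0424] rot [179.8   -0.43  -1.49] shift tool [-0.0022  0.0019  0.0179] rotvec [ 0.0035 -0.0075  0.0037]
```

Call:
jog_arm:
  plan:
    - {"grip":0.0,"translation":[-0.0025,0.002,0.012],"dr":[0.0035,-0.0075,0.0035]}
    - {"grip":0.0,"translation":[-0.0005,0,0.003],"dr":[0,0,0]}
    - {"grip":0.0,"translation":[0,0,0],"dr":[0,0,0]}
    - {"grip":0.0,"translation":[0,0,0],"dr":[0,0,0]}

```text
t: 17.27
tool_pos: [0.4568, -0.2105, 0.0315]
tcp_rot: [179.9, -0.3, -1.7]
ft_force: [0.2, -0.4, -2.9]
grip_width: 0.0384
```

```bash
python3 - <<'E'
from h import *
go([.4552,-.2096,.0245],-1.7)
E
```

```text
pos [ 0.4568 -0.2105  0.0315] rot [179.87  -0.3   -1.66] shift tool [-0.0016 -0.0009  0.007 ] rotvec [ 0.0023 -0.0052  0.0008]
```

Call:
jog_arm:
  plan:
    - {"grip":0.0,"translation":[-0.0016,-0.001,0.005],"dr":[0.002,-0.005,0]}
    - {"grip":0.0,"translation":[0,0,0],"dr":[0,0,0]}
    - {"grip":0.0,"translation":[0,0,0],"dr":[0,0,0]}

```text
t: 17.52
tool_pos: [0.4554, -0.2097, 0.027]
tcp_rot: [180.0, -0.0, -1.7]
ft_force: [0.0, 0.1, -2.1]
grip_width: 0.0386
```

```bash
python3 - <<'E'
from h import *
go([.4552,-.2096,.0245],-1.7);print(get_obs()['ft_force'])
E
```

```text
pos [ 0.4554 -0.2097  0.027 ] rot [ 1.7996e+02 -4.0000e-02 -1.6700e+00] shift tool [-0.0002 -0.0001  0.0025] rotvec [ 0.0007 -0.0008  0.0005]
[ 0.02343906  0.05772859 -2.09590833]
```

Call:
jog_arm:
  plan:
    - {"grip":0.0,"translation":[0,0,0.0025],"dr":[0,0,0]}
    - {"grip":0.0,"translation":[0,0,0],"dr":[0,0,0]}
    - {"grip":0.06,"translation":[0,0,0],"dr":[0,0,0]}
    - {"grip":0.06,"translation":[0,0,0],"dr":[0,0,0]}
    - {"grip":0.06,"translation":[0,0,0],"dr":[0,0,0]}
    - {"grip":0.06,"translation":[0,0,-0.015],"dr":[0,0,0]}
    - {"grip":0.06,"translation":[0,0,-0.03],"dr":[0,0,0]}
    - {"grip":0.075,"translation":[0,0,-0.04],"dr":[0,0,0]}
    - {"grip":0.075,"translation":[0,0,-0.04],"dr":[0,0,0]}
    - {"grip":0.075,"translation":[0,0,-0.04],"dr":[0,0,0]}
    - {"grip":0.075,"translation":[0.01,-0.038,-0.01],"dr":[0,0,0]}
    - {"grip":0.075,"translation":[0.01,-0.038,0],"dr":[0,0,0]}
    - {"grip":0.075,"translation":[0.01,-0.038,0],"dr":[0,0,0]}
    - {"grip":0.075,"translation":[0.01,-0.038,0],"dr":[0,0,0]}
    - {"grip":0.075,"translation":[0.01,-0.038,0],"dr":[0,0,0]}
    - {"grip":0.075,"translation":[0.01,-0.038,0],"dr":[0,0,0]}
    - {"grip":0.075,"translation":[0.01,-0.038,0],"dr":[0,0,0]}
    - {"grip":0.075,"translation":[0.01,-0.038,0],"dr":[0,0,0]}
    - {"grip":0.075,"translation":[0,0,0],"dr":[0,0,0]}

```text
t: 19.1
tool_pos: [0.5474, 0.1039, 0.2137]
tcp_rot: [-180.0, -0.6, -2.2]
ft_force: [0.2, -0.2, 0.2]
grip_width: 0.0748
```

```bash
python3 - <<'E'
from h import *
o=get_obs();print(o['tool_pos'],o['tcp_rot']);im,p=shot("w5")
print(pix(p,[[.566,.183,.038]]))
E
```

```text
[0.54743178 0.10390559 0.21371872] [-179.98391433   -0.59138508   -2.1529983 ]
[[335.17966031 114.02228799]]
```

View pics/w5.png

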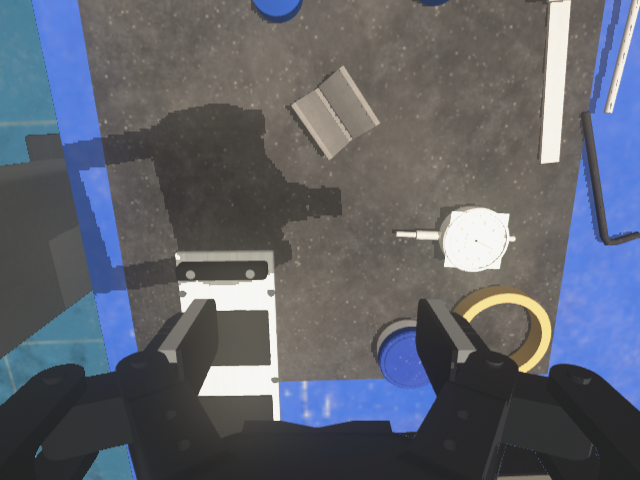

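View w5 shows the V-block at (336,113), 1 px from the prediction (335,114). Its ridges run (344,66)-(380,124) and (292,107)-(330,160).

```bash
python3 - <<'E'
from h import *
im,p=load("w5")
P=plane(p,[[344,66],[380,124],[330,160],[292,107]],.038)[:,:2]
print((P*1000).round(1).tolist(),P.mean(0),np.degrees(np.arctan2(*(P[0]-P[1])[::-1])),np.degrees(np.arctan2(*(P[3]-P[2])[::-1])),[np.linalg.norm(P[i]-P[i-1]).round(4) for i in range(4)])
go([.5665,.183,.1],33)
E
```

```text
[[573.3, 216.2], [599.9, 174.5], [561.1, 149.1], [533.8, 189.2]] [0.56700917 0.18224643] 122.52570689559857 124.2518401813824 [np.float64(0.0478), np.float64(0.0495), np.float64(0.0463), np.float64(0.0486)]
pos [0.547  0.1019 0.2137] rot [179.96  -0.58  -2.14] shift tool [ 0.0153 -0.0819  0.1138] rotvec [ 0.0038 -0.0095 -0.6134]
```

Call:
jog_arm:
  plan:
    - {"grip":0.075,"translation":[0.0065,-0.0125,0.012],"dr":[0.004,-0.009,-0.104]}
    - {"grip":0.075,"translation":[0.0065,-0.0125,0.015],"dr":[0,0,-0.104]}
    - {"grip":0.075,"translation":[0.0065,-0.0125,0.015],"dr":[0,0,-0.104]}
    - {"grip":0.075,"translation":[0.0065,-0.0125,0.015],"dr":[0,0,-0.104]}
    - {"grip":0.075,"translation":[0.0065,-0.0125,0.015],"dr":[0,0,-0.104]}
    - {"grip":0.075,"translation":[0.0065,-0.0125,0.015],"dr":[0,0,-0.104]}
    - {"grip":0.075,"translation":[0,0,0.02],"dr":[0,0,0]}
    - {"grip":0.075,"translation":[0,0,0],"dr":[0,0,0]}
    - {"grip":0.075,"translation":[0,0,0],"dr":[0,0,0]}

```text
t: 19.9
tool_pos: [0.5698, 0.1808, 0.1057]
tcp_rot: [179.9, -0.3, 35.2]
ft_force: [0.0, -0.3, 0.8]
grip_width: 0.0749
```

```bash
python3 - <<'E'
from h import *
go([.5668,.1825,.05],33.4)
E
```

```text
pos [0.5698 0.1808 0.1057] rot [179.91  -0.29  35.24] shift tool [-0.0017 -0.0032  0.0557] rotvec [ 0.0016 -0.0051  0.0321]
```

Call:
jog_arm:
  plan:
    - {"grip":0.075,"translation":[-0.0025,-0.0035,0.02],"dr":[0.0015,-0.005,0.032]}
    - {"grip":0.075,"translation":[-0.001,0,0.025],"dr":[0,0,0]}
    - {"grip":0.075,"translation":[-0.001,0,0.01],"dr":[0,0,0]}
    - {"grip":0.075,"translation":[0,0,0],"dr":[0,0,0]}
    - {"grip":0.075,"translation":[0,0,0],"dr":[0,0,0]}

```text
t: 20.32
tool_pos: [0.5668, 0.1782, 0.0563]
tcp_rot: [179.8, -0.4, 32.9]
ft_force: [-0.2, 0.4, -0.3]
grip_width: 0.0747
```

```bash
python3 - <<'E'
from h import *
go([.5668,.1825,.02],33.4)
E
```

```text
pos [0.5668 0.1782 0.0563] rot [179.85  -0.36  32.93] shift tool [ 0.0021 -0.0037  0.0363] rotvec [ 0.0026 -0.0063 -0.0081]
```

Call:
jog_arm:
  plan:
    - {"grip":0.075,"translation":[0.002,-0.004,0.018],"dr":[0.0025,-0.006,-0.008]}
    - {"grip":0.075,"translation":[-0.001,0,0.014],"dr":[0,0,0]}
    - {"grip":0.075,"translation":[0,0,0.004],"dr":[0,0,0]}
    - {"grip":0.075,"translation":[0,0,0],"dr":[0,0,0]}

```text
t: 20.65
tool_pos: [0.5678, 0.1821, 0.0224]
tcp_rot: [179.9, -0.3, 33.4]
ft_force: [1.4, -0.4, -0.1]
grip_width: 0.0753
```

```bash
python3 - <<'E'
from h import *
go([.5668,.1825,.02],33.4)
E
```

```text
pos [0.5678 0.1821 0.0224] rot [179.9   -0.29  33.35] shift tool [-0.0006 -0.0009  0.0024] rotvec [ 0.0017 -0.005  -0.0008]
```

Call:
jog_arm:
  plan:
    - {"grip":0.075,"translation":[-0.0005,-0.001,0.0025],"dr":[0.002,-0.005,0]}
    - {"grip":0.075,"translation":[0,0,0],"dr":[0,0,0]}
    - {"grip":0.0,"translation":[0,0,0],"dr":[0,0,0]}
    - {"grip":0.0,"translation":[0,0,0],"dr":[0,0,0]}
    - {"grip":0.0,"translation":[0,0,0],"dr":[0,0,0]}
    - {"grip":0.0,"translation":[0,0,0],"dr":[0,0,0]}
    - {"grip":0.0,"translation":[0,0,0],"dr":[0,0,0]}
    - {"grip":0.0,"translation":[0,0,0],"dr":[0,0,0]}
    - {"grip":0.0,"translation":[0,0,0],"dr":[0,0,0]}

```text
t: 21.4
tool_pos: [0.5671, 0.1828, 0.021]
tcp_rot: [-180.0, -0.0, 33.4]
ft_force: [0.9, -0.4, -1.2]
grip_width: 0.0468
```

```bash
python3 - <<'E'
from h import *
print(get_obs()['ft_force']);go([.458,-.1149,.19],-1.7)
E
```

```text
[ 0.9151735  -0.42490288 -1.1701633 ]
pos [0.5671 0.1828 0.021 ] rot [-1.7999e+02 -2.0000e-02  3.3360e+01] shift tool [-0.2548  0.1887 -0.1691] rotvec [-3.000e-04 -3.000e-04  6.118e-01]
```

Call:
jog_arm:
  plan:
    - {"grip":0.0,"translation":[0,0,-0.02],"dr":[0,0,0]}
    - {"grip":0.0,"translation":[0,0,-0.035],"dr":[0,0,0]}
    - {"grip":0.0,"translation":[0,0,-0.035],"dr":[0,0,0.102]}
    - {"grip":0.0,"translation":[0,0,-0.03],"dr":[0,0,0.102]}
    - {"grip":0.0,"translation":[0,0,-0.03],"dr":[0,0,0.102]}
    - {"grip":0.0,"translation":[0,0,-0.03],"dr":[0,0,0.102]}
    - {"grip":0.0,"translation":[0,0,-0.02],"dr":[0,0,0.102]}
    - {"grip":0.0,"translation":[0,0,0],"dr":[0,0,0.102]}
    - {"grip":0.0,"translation":[-0.0125,0.0375,0],"dr":[0,0,0]}
    - {"grip":0.0,"translation":[-0.0125,0.0375,0],"dr":[0,0,0]}
    - {"grip":0.0,"translation":[-0.0125,0.0375,0],"dr":[0,0,0]}
    - {"grip":0.0,"translation":[-0.0125,0.0375,0],"dr":[0,0,0]}
    - {"grip":0.0,"translation":[-0.0125,0.0375,0],"dr":[0,0,0]}
    - {"grip":0.0,"translation":[-0.0125,0.0375,0],"dr":[0,0,0]}
    - {"grip":0.0,"translation":[-0.0125,0.0375,0],"dr":[0,0,0]}
    - {"grip":0.0,"translation":[-0.0125,0.0375,0],"dr":[0,0,0]}
    - {"grip":0.0,"translation":[0,0,0],"dr":[0,0,0]}
    - {"grip":0.0,"translation":[0,0,0],"dr":[0,0,0]}

```text
t: 22.9
tool_pos: [0.439, -0.1222, 0.2271]
tcp_rot: [179.8, 0.4, -3.5]
ft_force: [-0.3, 0.8, -3.7]
grip_width: 0.0469
```

```bash
python3 - <<'E'
from h import *
go([.458,-.1149,.1],-1.7)
E
```

```text
pos [ 0.439  -0.1222  0.2271] rot [179.83   0.4   -3.53] shift tool [ 0.0194 -0.0088  0.1269] rotvec [ 0.0029  0.007  -0.032 ]
```

Call:
jog_arm:
  plan:
    - {"grip":0.0,"translation":[0.019,-0.009,0.02],"dr":[0.003,0.007,-0.032]}
    - {"grip":0.0,"translation":[-0.001,0,0.035],"dr":[0,0,0]}
    - {"grip":0.0,"translation":[-0.001,0,0.035],"dr":[0,0,0]}
    - {"grip":0.0,"translation":[-0.001,0,0.035],"dr":[0,0,0]}
    - {"grip":0.0,"translation":[0,0,0.01],"dr":[0,0,0]}
    - {"grip":0.0,"translation":[0,0,0],"dr":[0,0,0]}
    - {"grip":0.0,"translation":[0,0,0],"dr":[0,0,0]}

```text
t: 23.48
tool_pos: [0.458, -0.1114, 0.0896]
tcp_rot: [180.0, -0.2, -1.5]
ft_force: [-0.1, -0.4, -2.8]
grip_width: 0.0468
```

```bash
python3 - <<'E'
from h import *
go([.458,-.1149,.031],-1.7)
E
```

```text
pos [ 0.458  -0.1114  0.0896] rot [179.99  -0.23  -1.51] shift tool [-0.0001  0.0035  0.0586] rotvec [ 0.0002 -0.004   0.0033]
```

Call:
jog_arm:
  plan:
    - {"grip":0.0,"translation":[-0.001,0.0035,0.02],"dr":[0,-0.004,0.003]}
    - {"grip":0.0,"translation":[-0.001,0,0.02],"dr":[0,0,0]}
    - {"grip":0.0,"translation":[-0.001,0,0.01],"dr":[0,0,0]}
    - {"grip":0.0,"translation":[0,0,0],"dr":[0,0,0]}
    - {"grip":0.0,"translation":[0,0,0],"dr":[0,0,0]}

```text
t: 23.9
tool_pos: [0.4604, -0.115, 0.0483]
tcp_rot: [179.8, -0.6, -1.6]
ft_force: [1.1, -0.7, -3.5]
grip_width: 0.0466
```

```bash
python3 - <<'E'
from h import *
go([.458,-.1149,.031],-1.7)
E
```

```text
pos [ 0.4604 -0.115   0.0483] rot [179.82  -0.62  -1.57] shift tool [-0.0026 -0.0001  0.0173] rotvec [ 0.0031 -0.0109  0.0023]
```

Call:
jog_arm:
  plan:
    - {"grip":0.0,"translation":[-0.003,0,0.011],"dr":[0.003,-0.011,0.002]}
    - {"grip":0.0,"translation":[0,0,0.002],"dr":[0,0,0]}
    - {"grip":0.0,"translation":[0,0,0],"dr":[0,0,0]}
    - {"grip":0.0,"translation":[0,0,0],"dr":[0,0,0]}

```text
t: 24.23
tool_pos: [0.4593, -0.1154, 0.0384]
tcp_rot: [179.9, -0.2, -1.7]
ft_force: [-0.2, -1.0, -5.0]
grip_width: 0.047
```

```bash
python3 - <<'E'
from h import *
go([.458,-.1149,.031],-1.7)
E
```

```text
pos [ 0.4593 -0.1154  0.0384] rot [179.93  -0.2   -1.69] shift tool [-0.0014 -0.0005  0.0074] rotvec [ 0.0011 -0.0036  0.0003]
```

Call:
jog_arm:
  plan:
    - {"grip":0.0,"translation":[-0.0015,-0.0005,0.005],"dr":[0.001,-0.0035,0]}
    - {"grip":0.0,"translation":[0,0,0],"dr":[0,0,0]}
    - {"grip":0.0,"translation":[0,0,0],"dr":[0,0,0]}

```text
t: 24.48
tool_pos: [0.4581, -0.1149, 0.0337]
tcp_rot: [180.0, -0.0, -1.7]
ft_force: [0.4, -0.5, -3.8]
grip_width: 0.0472
```

```bash
python3 - <<'E'
from h import *
go([.458,-.1149,.031],-1.7);print(get_obs()['ft_force'])
E
```

```text
pos [ 0.4581 -0.1149  0.0337] rot [ 1.7998e+02 -5.0000e-02 -1.6900e+00] shift tool [-0.0001 -0.      0.0027] rotvec [ 0.0003 -0.0008  0.0001]
[ 0.35986577 -0.54992359 -3.83358287]
```

Call:
jog_arm:
  plan:
    - {"grip":0.0,"translation":[0,0,0.0027],"dr":[0,0,0]}
    - {"grip":0.0,"translation":[0,0,0],"dr":[0,0,0]}
    - {"grip":0.065,"translation":[0,0,0],"dr":[0,0,0]}
    - {"grip":0.065,"translation":[0,0,0],"dr":[0,0,0]}
    - {"grip":0.065,"translation":[0,0,0],"dr":[0,0,0]}
    - {"grip":0.065,"translation":[0,0,-0.015],"dr":[0,0,0]}
    - {"grip":0.065,"translation":[0,0,-0.03],"dr":[0,0,0]}
    - {"grip":0.065,"translation":[0,0,-0.04],"dr":[0,0,0]}
    - {"grip":0.065,"translation":[0,0,-0.04],"dr":[0,0,0]}
    - {"grip":0.065,"translation":[0,0,-0.04],"dr":[0,0,0]}
    - {"grip":0.05,"translation":[0,-0.038,-0.01],"dr":[0,0,0]}
    - {"grip":0.05,"translation":[0,-0.04,0],"dr":[0,0,0]}
    - {"grip":0.05,"translation":[0,-0.04,0],"dr":[0,0,0]}
    - {"grip":0.05,"translation":[0,-0.04,0],"dr":[0,0,0]}
    - {"grip":0.05,"translation":[0,-0.04,0],"dr":[0,0,0]}
    - {"grip":0.05,"translation":[0,-0.04,0],"dr":[0,0,0]}
    - {"grip":0.05,"translation":[0,-0.04,0],"dr":[0,0,0]}
    - {"grip":0.05,"translation":[0,-0.04,0],"dr":[0,0,0]}
    - {"grip":0.05,"translation":[0,-0.04,0],"dr":[0,0,0]}
    - {"grip":0.05,"translation":[0,0,0],"dr":[0,0,0]}

```text
t: 26.15
tool_pos: [0.4687, 0.2564, 0.2215]
tcp_rot: [-179.8, -0.7, -2.2]
ft_force: [0.6, -0.4, -0.1]
grip_width: 0.0499
```

```bash
python3 - <<'E'
from h import *
o=get_obs();print(o['tool_pos'],o['tcp_rot']);im,p=shot("w6")
u,v=pix(p,[[.4596,.3632,.021]])[0];print(u,v,pix(p,[[.4596,.3632,.063]]))
s=im.min(2).astype(int);r=(max(int(v)-50,0),int(v)+40,int(u)-45,int(u)+45)
for z in (.021,.01):rect(im,p,r,s>140,z)
cv2.imwrite("pics/w6c.png",cv2.resize(im[r[0]:r[1]+40,r[2]-30:r[3]+30,::-1],None,fx=4,fy=4,interpolation=2))
go([.4596,.3632,.11],0)
E
```

```text
[0.46867275 0.25637505 0.22145139] [-179.82496377   -0.73286223   -2.18165154]
297.1867518637186 80.50628255835782 [[295.11100579  73.59816198]]
(30, 120, 252, 342) 0.021 [458.8 366.8] [65.7 72.6] 87.8
(30, 120, 252, 342) 0.01 [458.5 368.1] [67.8 75. ] 87.8
pos [0.4687 0.2543 0.2215] rot [-179.89   -0.73   -2.17] shift tool [-0.0146 -0.1083  0.1115] rotvec [-0.0017 -0.0127 -0.0379]
```

View pics/w6c.png

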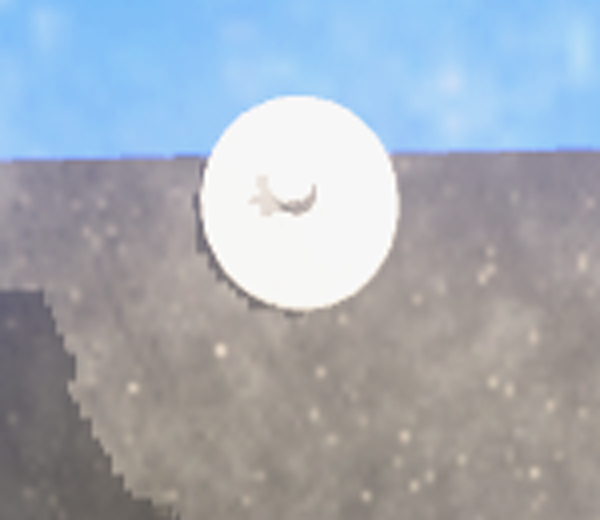

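The crop shows the cone foot centred at (297,80.6), matching the prediction of (297.2,80.5), so its position is confirmed.

Call:
jog_arm:
  plan:
    - {"grip":0.05,"translation":[-0.0042,-0.0365,0.015],"dr":[-0.002,-0.012,-0.008]}
    - {"grip":0.05,"translation":[-0.0042,-0.0365,0.02],"dr":[0,0,0]}
    - {"grip":0.05,"translation":[-0.0042,-0.0365,0.025],"dr":[0,0,0]}
    - {"grip":0.05,"translation":[-0.001,0,0.025],"dr":[0,0,0]}
    - {"grip":0.05,"translation":[0,0,0.02],"dr":[0,0,0]}
    - {"grip":0.05,"translation":[0,0,0],"dr":[0,0,0]}
    - {"grip":0.05,"translation":[0,0,0],"dr":[0,0,0]}

```text
t: 26.78
tool_pos: [0.4609, 0.363, 0.1174]
tcp_rot: [-179.9, -0.3, -1.8]
ft_force: [0.6, 0.7, 0.1]
grip_width: 0.0497
```

```bash
python3 - <<'E'
from h import *
go([.4596,.3632,.05],-1.7)
E
```

```text
pos [0.4609 0.363  0.1174] rot [-179.94   -0.31   -1.8 ] shift tool [-0.0017 -0.0001  0.0674] rotvec [-0.001  -0.0054 -0.0017]
```

Call:
jog_arm:
  plan:
    - {"grip":0.05,"translation":[-0.003,0,0.02],"dr":[-0.001,-0.005,0]}
    - {"grip":0.05,"translation":[-0.001,0,0.02],"dr":[0,0,0]}
    - {"grip":0.05,"translation":[-0.001,0,0.015],"dr":[0,0,0]}
    - {"grip":0.05,"translation":[0,0,0],"dr":[0,0,0]}
    - {"grip":0.05,"translation":[0,0,0],"dr":[0,0,0]}

```text
t: 27.2
tool_pos: [0.4603, 0.361, 0.0697]
tcp_rot: [-179.7, -0.4, -2.1]
ft_force: [0.0, -0.5, 0.8]
grip_width: 0.0497
```

```bash
python3 - <<'E'
from h import *
go([.4596,.3632,.05],-1.7)
E
```

```text
pos [0.4603 0.361  0.0697] rot [-179.71   -0.44   -2.05] shift tool [-0.0009 -0.0021  0.0197] rotvec [-0.005  -0.0077 -0.0061]
```

Call:
jog_arm:
  plan:
    - {"grip":0.05,"translation":[-0.001,-0.002,0.012],"dr":[-0.005,-0.008,-0.006]}
    - {"grip":0.05,"translation":[0,0,0.004],"dr":[0,0,0]}
    - {"grip":0.05,"translation":[0,0,0],"dr":[0,0,0]}

```text
t: 27.45
tool_pos: [0.4615, 0.3633, 0.0573]
tcp_rot: [-179.8, -0.2, -1.8]
ft_force: [-0.4, -0.6, 0.5]
grip_width: 0.05
```

```bash
python3 - <<'E'
from h import *
go([.4596,.3632,.05],-1.7)
E
```

```text
pos [0.4615 0.3633 0.0573] rot [-179.84   -0.2    -1.76] shift tool [-0.002   0.0002  0.0073] rotvec [-0.0028 -0.0035 -0.001 ]
```

Call:
jog_arm:
  plan:
    - {"grip":0.05,"translation":[-0.002,0,0.006],"dr":[-0.003,-0.0035,-0.001]}
    - {"grip":0.05,"translation":[0,0,0.001],"dr":[0,0,0]}
    - {"grip":0.0,"translation":[0,0,0],"dr":[0,0,0]}
    - {"grip":0.0,"translation":[0,0,0],"dr":[0,0,0]}
    - {"grip":0.0,"translation":[0,0,0],"dr":[0,0,0]}
    - {"grip":0.0,"translation":[0,0,0],"dr":[0,0,0]}
    - {"grip":0.0,"translation":[0,0,0],"dr":[0,0,0]}
    - {"grip":0.0,"translation":[0,0,0],"dr":[0,0,0]}
    - {"grip":0.0,"translation":[0,0,0],"dr":[0,0,0]}
    - {"grip":0.0,"translation":[0,0,0],"dr":[0,0,0]}

```text
t: 28.28
tool_pos: [0.4597, 0.3638, 0.0509]
tcp_rot: [-180.0, -0.0, -1.7]
ft_force: [-0.8, 0.6, -1.1]
grip_width: 0.0069
```

```bash
python3 - <<'E'
from h import *
print(get_obs()['ft_force']);go([.4607,-.02,.18],-1.7)
E
```

```text
[-0.80400027  0.5819269  -1.06687551]
pos [0.4597 0.3638 0.0509] rot [-1.7999e+02 -2.0000e-02 -1.6700e+00] shift tool [ 0.0123  0.3836 -0.1291] rotvec [-0.0002 -0.0004  0.0005]
```

Call:
jog_arm:
  plan:
    - {"grip":0.0,"translation":[0,0,-0.015],"dr":[0,0,0]}
    - {"grip":0.0,"translation":[0,0,-0.03],"dr":[0,0,0]}
    - {"grip":0.0,"translation":[0,0,-0.035],"dr":[0,0,0]}
    - {"grip":0.0,"translation":[0,0,-0.035],"dr":[0,0,0]}
    - {"grip":0.0,"translation":[0,0.015,-0.015],"dr":[0,0,0]}
    - {"grip":0.0,"translation":[0,0.03,0],"dr":[0,0,0]}
    - {"grip":0.0,"translation":[0,0.038,0],"dr":[0,0,0]}
    - {"grip":0.0,"translation":[0,0.038,0],"dr":[0,0,0]}
    - {"grip":0.0,"translation":[0,0.038,0],"dr":[0,0,0]}
    - {"grip":0.0,"translation":[0,0.038,0],"dr":[0,0,0]}
    - {"grip":0.0,"translation":[0,0.038,0],"dr":[0,0,0]}
    - {"grip":0.0,"translation":[0,0.038,0],"dr":[0,0,0]}
    - {"grip":0.0,"translation":[0,0.038,0],"dr":[0,0,0]}
    - {"grip":0.0,"translation":[0,0.038,0],"dr":[0,0,0]}
    - {"grip":0.0,"translation":[0,0.02,0],"dr":[0,0,0]}
    - {"grip":0.0,"translation":[0,0,0],"dr":[0,0,0]}

```text
t: 29.62
tool_pos: [0.4449, -0.0204, 0.1859]
tcp_rot: [179.8, -0.0, -1.4]
ft_force: [-0.9, -0.1, -1.7]
grip_width: 0.0066
```

```bash
python3 - <<'E'
from h import *
go([.4607,-.02,.12],-1.7);shot("w7")
E
```

```text
pos [ 0.4449 -0.0204  0.1859] rot [179.78  -0.    -1.36] shift tool [ 0.0158 -0.001   0.0659] rotvec [ 0.0039 -0.      0.0059]
```

View pics/w7.png

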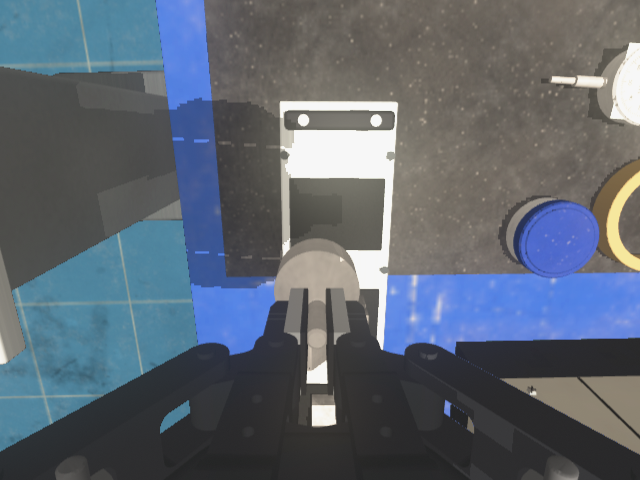

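View w7 shows the cone held upright (foot at 316,280; pin at 317,338) with pad a at (337,214).

```bash
python3 - <<'E'
from h import *
im,p=load("w7");P=plane(p,[[290,178],[385,179],[383,250]],.01);print(P.round(4))
g=im.max(2).astype(int);rect(im,p,(165,238,284,392),g<110,.01)
go([.4605,-.02,.08],-1.7)
E
```

```text
[[ 0.4244  0.0111  0.01  ]
 [ 0.4992  0.0085  0.01  ]
 [ 0.499  -0.0503  0.01  ]]
(165, 238, 284, 392) 0.01 [460.6 -14.4] [47.6 75.1] 88.36
pos [ 0.445  -0.0192  0.1859] rot [179.8    0.    -1.36] shift tool [0.0156 0.     0.1059] rotvec [0.0035 0.     0.0059]
```

Call:
jog_arm:
  plan:
    - {"grip":0.0,"translation":[0.014,-0.001,0.02],"dr":[0.004,0,0.006]}
    - {"grip":0.0,"translation":[0,0,0.025],"dr":[0,0,0]}
    - {"grip":0.0,"translation":[0,0,0.025],"dr":[0,0,0]}
    - {"grip":0.0,"translation":[0,0,0],"dr":[0,0,0]}
    - {"grip":0.0,"translation":[0,0,0],"dr":[0,0,0]}

```text
t: 30.08
tool_pos: [0.4603, -0.0162, 0.1153]
tcp_rot: [-179.9, -0.2, -1.7]
ft_force: [-0.0, 0.2, -1.6]
grip_width: 0.0071
```

```bash
python3 - <<'E'
from h import *
go([.4605,-.0202,.061],-1.7)
E
```

```text
pos [ 0.4603 -0.0162  0.1153] rot [-1.799e+02 -1.700e-01 -1.740e+00] shift tool [0.0001 0.0041 0.0543] rotvec [-0.0017 -0.003  -0.0008]
```

Call:
jog_arm:
  plan:
    - {"grip":0.0,"translation":[-0.001,0.004,0.02],"dr":[-0.002,-0.003,0]}
    - {"grip":0.0,"translation":[-0.001,0,0.02],"dr":[0,0,0]}
    - {"grip":0.0,"translation":[0,0,0.004],"dr":[0,0,0]}
    - {"grip":0.0,"translation":[0,0,0],"dr":[0,0,0]}
    - {"grip":0.0,"translation":[0,0,0],"dr":[0,0,0]}

```text
t: 30.5
tool_pos: [0.4607, -0.0177, 0.0771]
tcp_rot: [180.0, -0.3, -1.5]
ft_force: [0.0, 0.7, -1.6]
grip_width: 0.007
```

```bash
python3 - <<'E'
from h import *
go([.4605,-.0202,.061],-1.7)
E
```

```text
pos [ 0.4607 -0.0177  0.0771] rot [179.99  -0.31  -1.54] shift tool [-0.0002  0.0025  0.0161] rotvec [ 0.0002 -0.0054  0.0028]
```

Call:
jog_arm:
  plan:
    - {"grip":0.0,"translation":[-0.001,0.0025,0.01],"dr":[0,-0.005,0.003]}
    - {"grip":0.0,"translation":[0,0,0.003],"dr":[0,0,0]}
    - {"grip":0.0,"translation":[0,0,0],"dr":[0,0,0]}
    - {"grip":0.0,"translation":[0,0,0],"dr":[0,0,0]}

```text
t: 30.83
tool_pos: [0.4614, -0.0202, 0.0671]
tcp_rot: [180.0, -0.3, -1.7]
ft_force: [0.9, -0.3, -3.4]
grip_width: 0.0067
```

```bash
python3 - <<'E'
from h import *
go([.4605,-.0202,.061],-1.7)
E
```

```text
pos [ 0.4614 -0.0202  0.0671] rot [179.97  -0.28  -1.7 ] shift tool [-0.001  -0.      0.0061] rotvec [ 0.0005 -0.0049 -0.    ]
```

Call:
jog_arm:
  plan:
    - {"grip":0.0,"translation":[-0.001,0,0.0045],"dr":[0,-0.005,0]}
    - {"grip":0.0,"translation":[0,0,0],"dr":[0,0,0]}
    - {"grip":0.0,"translation":[0,0,0],"dr":[0,0,0]}

```text
t: 31.08
tool_pos: [0.4607, -0.0203, 0.0628]
tcp_rot: [180.0, -0.0, -1.7]
ft_force: [0.5, -0.5, -2.4]
grip_width: 0.0068
```

```bash
python3 - <<'E'
from h import *
go([.4605,-.0202,.061],-1.7);print(get_obs()['ft_force'])
E
```

```text
pos [ 0.4607 -0.0203  0.0628] rot [ 1.7997e+02 -1.0000e-02 -1.7100e+00] shift tool [-0.0002 -0.0001  0.0018] rotvec [ 0.0005 -0.0002 -0.0002]
[ 0.50058972 -0.47628817 -2.39656166]
```

Call:
jog_arm:
  plan:
    - {"grip":0.0,"translation":[0,0,0.0018],"dr":[0,0,0]}
    - {"grip":0.0,"translation":[0,0,0],"dr":[0,0,0]}
    - {"grip":0.04,"translation":[0,0,0],"dr":[0,0,0]}
    - {"grip":0.04,"translation":[0,0,0],"dr":[0,0,0]}
    - {"grip":0.04,"translation":[0,0,0],"dr":[0,0,0]}
    - {"grip":0.04,"translation":[0,0,-0.015],"dr":[0,0,0]}
    - {"grip":0.04,"translation":[0,0,-0.03],"dr":[0,0,0]}
    - {"grip":0.04,"translation":[0,0,-0.04],"dr":[0,0,0]}
    - {"grip":0.04,"translation":[0,0,-0.04],"dr":[0,0,0]}
    - {"grip":0.04,"translation":[0,0,-0.04],"dr":[0,0,0]}
    - {"grip":0.06,"translation":[-0.01,0.025,-0.03],"dr":[0,0,0]}
    - {"grip":0.08,"translation":[-0.01,0.03,-0.03],"dr":[0,0,0]}
    - {"grip":0.08,"translation":[-0.01,0.03,-0.02],"dr":[0,0,0]}
    - {"grip":0.08,"translation":[-0.01,0.03,0],"dr":[0,0,0]}
    - {"grip":0.08,"translation":[0,0,0],"dr":[0,0,0]}
    - {"grip":0.08,"translation":[0,0,0],"dr":[0,0,0]}

```text
t: 32.42
tool_pos: [0.4145, -0.1357, 0.3186]
tcp_rot: [179.8, -0.2, -1.5]
ft_force: [-0.6, 0.4, -0.2]
grip_width: 0.08
```

```bash
python3 - <<'E'
from h import *
print(get_obs()['tool_pos']);shot("w8")
E
```

```text
[ 0.41445657 -0.13574566  0.31860874]
```

View pics/w8.png

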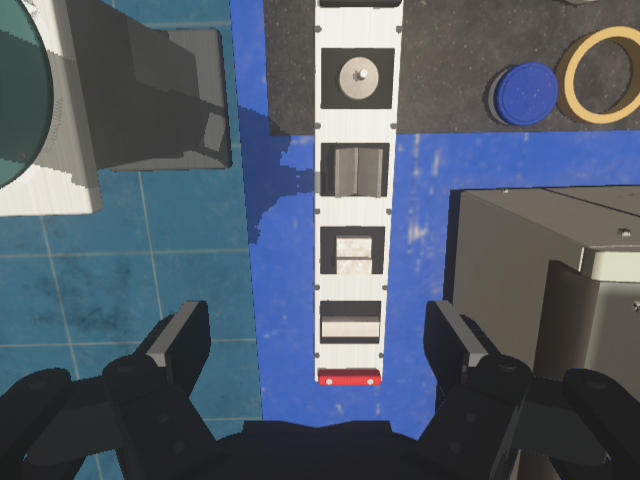

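All four pieces stand on their pads in order: cone at (360,78), V at (357,170), step at (354,254) and bar at (350,326). Now a numeric centring check.

```bash
python3 - <<'E'
from h import *
im,p=load("w8");g=im.max(2).astype(int);s=im.min(2).astype(int)
pads=dict(a=(42,112,318,396),b=(138,202,318,392),c=(222,280,317,388),d=(298,346,317,384))
for k,r in pads.items():
    print(k);
    # pad incl. piece: everything not white rack -> fill pad outline by hull of dark pixels
    m=np.zeros(g.shape,np.uint8);m[r[0]:r[1],r[2]:r[3]]=(g<90)[r[0]:r[1],r[2]:r[3]];m=cv2.morphologyEx(m,cv2.MORPH_OPEN,np.ones((3,3)));q=np.argwhere(m)[:,::-1]
    h=cv2.convexHull(q.astype(np.int32))[:,0];w=plane(p,h,.01)[:,:2].astype(np.float32)*1000;x=cv2.minAreaRect(w);print(' pad',np.round(x[0],1),np.round(x[1],1),round(x[2],1))
rect(im,p,(310,340,322,380),s>120,.026);rect(im,p,(230,278,332,376),s>120,.030);rect(im,p,(145,202,332,384),g>100,.045);rect(im,p,(52,104,336,384),s>110,.031)
cv2.imwrite("pics/w8c.png",cv2.resize(im[40:360,310:400,::-1],None,fx=2.4,fy=1.87*1.0,interpolation=2) if 0 else cv2.resize(np.hstack([im[40:200,305:405],im[200:360,305:405]])[:,:,::-1],None,fx=3.7,fy=3.7,interpolation=2))
top=snapshot("top");cv2.imwrite("pics/top1.png",cv2.resize(top[220:320,260:470,::-1],None,fx=3.8,fy=3.8,interpolation=2))
E
```

```text
a
 pad [460.5 -19.9] [57.7 74.9] 88.4
b
 pad [ 457.9 -114. ] [57.6 74.4] 88.4
c
 pad [ 455.3 -209. ] [57.3 73.9] 88.4
d
 pad [ 452.1 -303. ] [57.  74.6] 88.3
(310, 340, 322, 380) 0.026 [ 452.1 -304. ] [23.4 71.3] 84.92
(230, 278, 332, 376) 0.03 [ 455.7 -211.3] [46.9 49.7] 88.34
(145, 202, 332, 384) 0.045 [ 458.7 -115.3] [55.4 53.8] 88.38
(52, 104, 336, 384) 0.031 [460.2 -20.9] [38.1 39.1] 88.45
```

View pics/w8c.png

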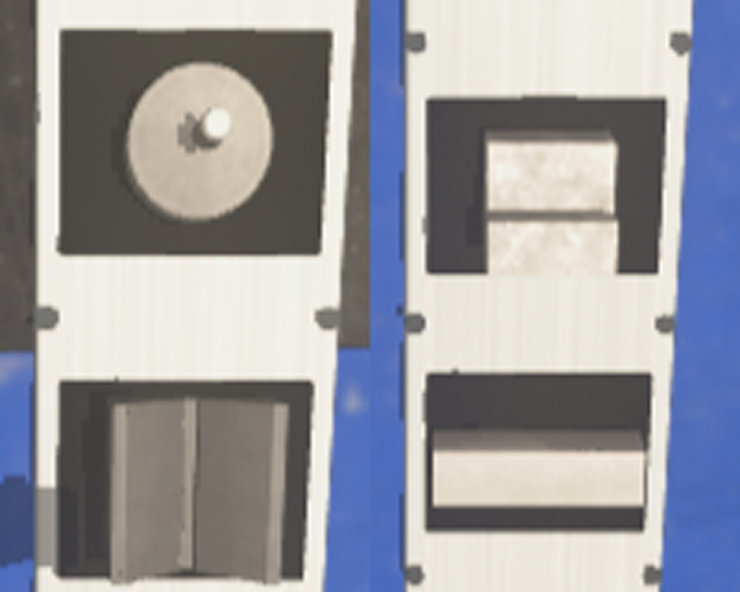

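All the pieces sit square and upright, within about 2 mm of their pad centres, and the gripper is clear above them. I'm handing in.

```bash
python3 -c "
from bench import *
job_done();print(get_obs()['t'])"
```

```text
the job is handed in; nothing more can be done
the job is handed in; nothing more can be done
```

All four pieces are on the rack in height order from the red stop, which is at the right end: flat bar on pad_d, stepped block on pad_c, V-block on pad_b and pointed centre on pad_a by the black stop. The last recorded time was about 32.5 s of the 128 s allowed, and the forces shown after each move stayed at or below about 5 N.

- **Centring:** in the last wrist picture every piece stands upright and square on its own pad. The bar, V-block and pointed centre measured within about 1.5 mm of their pad centres. The stepped block measured about 2.3 mm off along the rack, but its visible side face and two heights blur that figure. The bar and V-block outlines were blurred the same way. The wrist camera's pad positions agreed with each other to about 2 mm, and with the first top view to about 3 mm.
- **Not checked:** I saved a final top view but did not look at it. The dial gauge and the blue pieces were never touched. The gauge still lay in its place in the pictures that showed it, but I did not measure its position at the end.

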